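Kit out the microscope tray: find the spare objective and load the bottles

TASK

Kit out the divided carrying tray for the next microscope. Lift the caps of the four identical white canisters one at a time, never having two canisters open at once because of dust, until you find the spare objective; stand it in a tray cell of its own, keeping it upright all the way, and stand every squat amber bottle from the bench upright in the tray too, one item per cell. Finish with every canister capped again, and do not disturb the staining jar or the stack of Petri dishes.

Things in the scene. Friction and masses are not known exactly. Their poses are not given: they have to be found in the camera images.
- board: Flat wooden board, 200 x 200 x 12 mm, lying fixed on the bench; origin at the centre of its underside. Four canister bases are screwed onto it at x, y = +-58 mm from its centre in its own frame; its bare middle is free (room to stand a cap there).
- tray: White plastic divided carrying tray, fixed on the bench, open on top, 120 (x) x 178 (y) x 26 mm high, 2 x 3 square cells at 58 mm pitch with 4 mm walls (each cell 54 x 54 mm inside, floor 4 mm above the bench); origin at the centre of its underside. All cells are empty at the start.
- objective: The spare microscope objective: a steel cylinder 27 mm in diameter up to 50 mm high, tapering above that to a narrow lens tip at 65 mm; 160 g. Origin at the centre of its lower (thread) end, z up through the lens tip. At the start it stands upright, loose, on top of one of the four canister bases, hidden under the cap.
- coplin: Bystander: square glass slide-staining jar, 46 x 46 mm, 74 mm high, loose; origin at the centre of its underside. Not to be disturbed.
- petri: Bystander: stack of three clear Petri dishes, 50 mm in diameter, 42 mm high, loose; origin at the centre of its underside. Not to be disturbed.
- bottle_0: Squat amber glass bottle, loose, about 100 g with a heavy base, 56 mm high: body 44 mm in diameter up to 29 mm, shoulder closing in up to 36 mm, black screw cap 24 mm in diameter from 36 to 56 mm. Origin at the centre of its underside, z up. Standing on the bench at the start; three to five of the five bottles are present (None if absent).
- bottle_1: Squat amber glass bottle, loose, about 100 g with a heavy base, 56 mm high: body 44 mm in diameter up to 29 mm, shoulder closing in up to 36 mm, black screw cap 24 mm in diameter from 36 to 56 mm. Origin at the centre of its underside, z up. Standing on the bench at the start; three to five of the five bottles are present (None if absent).
- bottle_2: Squat amber glass bottle, loose, about 100 g with a heavy base, 56 mm high: body 44 mm in diameter up to 29 mm, shoulder closing in up to 36 mm, black screw cap 24 mm in diameter from 36 to 56 mm. Origin at the centre of its underside, z up. Standing on the bench at the start; three to five of the five bottles are present (None if absent).
- bottle_3: Squat amber glass bottle, loose, about 100 g with a heavy base, 56 mm high: body 44 mm in diameter up to 29 mm, shoulder closing in up to 36 mm, black screw cap 24 mm in diameter from 36 to 56 mm. Origin at the centre of its underside, z up. Standing on the bench at the start; three to five of the five bottles are present (None if absent).
- bottle_4: Squat amber glass bottle, loose, about 100 g with a heavy base, 56 mm high: body 44 mm in diameter up to 29 mm, shoulder closing in up to 36 mm, black screw cap 24 mm in diameter from 36 to 56 mm. Origin at the centre of its underside, z up. Standing on the bench at the start; three to five of the five bottles are present (None if absent).
- cap_0: Opaque white cap of canister 0: an upside-down cup, 50 mm outer diameter, 44 mm inside, 86 mm high (82 mm inside), 45 g, loose. Origin at the centre of its open lower rim, z up. It just stands over its base with no thread or catch: lift it straight up.
- seat_0 (a point): Where the rim of cap 0 rests: centre of the flange top of canister base 0, 18 mm above the bench. The base is a black flange 58 mm in diameter with a boss that rises 10 mm above this point (34 mm in diameter, narrowing to 28 mm at its top, which carries the objective in one of the canisters). Fixed to the board.
- cap_1: Opaque white cap of canister 1: an upside-down cup, 50 mm outer diameter, 44 mm inside, 86 mm high (82 mm inside), 45 g, loose. Origin at the centre of its open lower rim, z up. It just stands over its base with no thread or catch: lift it straight up.
- seat_1 (a point): Where the rim of cap 1 rests: centre of the flange top of canister base 1, 18 mm above the bench. The base is a black flange 58 mm in diameter with a boss that rises 10 mm above this point (34 mm in diameter, narrowing to 28 mm at its top, which carries the objective in one of the canisters). Fixed to the board.
- cap_2: Opaque white cap of canister 2: an upside-down cup, 50 mm outer diameter, 44 mm inside, 86 mm high (82 mm inside), 45 g, loose. Origin at the centre of its open lower rim, z up. It just stands over its base with no thread or catch: lift it straight up.
- seat_2 (a point): Where the rim of cap 2 rests: centre of the flange top of canister base 2, 18 mm above the bench. The base is a black flange 58 mm in diameter with a boss that rises 10 mm above this point (34 mm in diameter, narrowing to 28 mm at its top, which carries the objective in one of the canisters). Fixed to the board.
- cap_3: Opaque white cap of canister 3: an upside-down cup, 50 mm outer diameter, 44 mm inside, 86 mm high (82 mm inside), 45 g, loose. Origin at the centre of its open lower rim, z up. It just stands over its base with no thread or catch: lift it straight up.
- seat_3 (a point): Where the rim of cap 3 rests: centre of the flange top of canister base 3, 18 mm above the bench. The base is a black flange 58 mm in diameter with a boss that rises 10 mm above this point (34 mm in diameter, narrowing to 28 mm at its top, which carries the objective in one of the canisters). Fixed to the board.
- cell_0 (a point): Centre of the floor of one cell of the tray, 4 mm above the bench.
- cell_1 (a point): Centre of the floor of one cell of the tray, 4 mm above the bench.
- cell_2 (a point): Centre of the floor of one cell of the tray, 4 mm above the bench.
- cell_3 (a point): Centre of the floor of one cell of the tray, 4 mm above the bench.
- cell_4 (a point): Centre of the floor of one cell of the tray, 4 mm above the bench.
- cell_5 (a point): Centre of the floor of one cell of the tray, 4 mm above the bench.
Not all that is in view belongs to the job. What is shaped like the bottle_2 but pink or purple is not meant. Leave any turquoise look-alike of the bottle_4 alone.

How it is judged:
On the way, in this order (a step that is already met when the one before it is completed fails the run):
1. a cap is lifted off its canister ((distance between cap_0 and seat_0 above 0.06 m or distance between cap_1 and seat_1 above 0.06 m or distance between cap_2 and seat_2 above 0.06 m or distance between cap_3 and seat_3 above 0.06 m)), for 0.2 s.
2. the objective stands in a cell of the tray ((horizontal distance between objective and cell_0 below 0.02 m or horizontal distance between objective and cell_1 below 0.02 m or horizontal distance between objective and cell_2 below 0.02 m or horizontal distance between objective and cell_3 below 0.02 m or horizontal distance between objective and cell_4 below 0.02 m or horizontal distance between objective and cell_5 below 0.02 m) and z of objective in the frame of tray between -0.002 and 0.009 m and angle between objective's own z axis and vertical below 0.12 rad and linear speed of objective below 0.02 m/s), for 0.2 s.
At the end, for the whole second after the job is handed in: The objective and every bottle stand upright (within 0.12 rad) on the floor of a tray cell, one per cell (bottles within 12 mm, objective within 20 mm of its centre); all four caps are back on their own bases, rim on the flange (within 12 mm, upright within 0.08 rad); all at rest (all of step 2 and (horizontal distance between bottle_0 and cell_0 below 0.012 m or horizontal distance between bottle_0 and cell_1 below 0.012 m or horizontal distance between bottle_0 and cell_2 below 0.012 m or horizontal distance between bottle_0 and cell_3 below 0.012 m or horizontal distance between bottle_0 and cell_4 below 0.012 m or horizontal distance between bottle_0 and cell_5 below 0.012 m) and z of bottle_0 in the frame of tray between -0.002 and 0.009 m and angle between each of bottle_0, bottle_1, bottle_2, bottle_3, bottle_4's own z axis and vertical below 0.12 rad and linear speed of each of bottle_0, bottle_1, bottle_2, bottle_3, bottle_4, cap_0, cap_1, cap_2, cap_3 below 0.02 m/s and (horizontal distance between bottle_1 and cell_0 below 0.012 m or horizontal distance between bottle_1 and cell_1 below 0.012 m or horizontal distance between bottle_1 and cell_2 below 0.012 m or horizontal distance between bottle_1 and cell_3 below 0.012 m or horizontal distance between bottle_1 and cell_4 below 0.012 m or horizontal distance between bottle_1 and cell_5 below 0.012 m) and z of bottle_1 in the frame of tray between -0.002 and 0.009 m and (horizontal distance between bottle_2 and cell_0 below 0.012 m or horizontal distance between bottle_2 and cell_1 below 0.012 m or horizontal distance between bottle_2 and cell_2 below 0.012 m or horizontal distance between bottle_2 and cell_3 below 0.012 m or horizontal distance between bottle_2 and cell_4 below 0.012 m or horizontal distance between bottle_2 and cell_5 below 0.012 m) and z of bottle_2 in the frame of tray between -0.002 and 0.009 m and (horizontal distance between bottle_3 and cell_0 below 0.012 m or horizontal distance between bottle_3 and cell_1 below 0.012 m or horizontal distance between bottle_3 and cell_2 below 0.012 m or horizontal distance between bottle_3 and cell_3 below 0.012 m or horizontal distance between bottle_3 and cell_4 below 0.012 m or horizontal distance between bottle_3 and cell_5 below 0.012 m) and z of bottle_3 in the frame of tray between -0.002 and 0.009 m and (horizontal distance between bottle_4 and cell_0 below 0.012 m or horizontal distance between bottle_4 and cell_1 below 0.012 m or horizontal distance between bottle_4 and cell_2 below 0.012 m or horizontal distance between bottle_4 and cell_3 below 0.012 m or horizontal distance between bottle_4 and cell_4 below 0.012 m or horizontal distance between bottle_4 and cell_5 below 0.012 m) and z of bottle_4 in the frame of tray between -0.002 and 0.009 m and distance between cap_0 and seat_0 below 0.012 m and angle between each of cap_0, cap_1, cap_2, cap_3's own z axis and vertical below 0.08 rad and distance between cap_1 and seat_1 below 0.012 m and distance between cap_2 and seat_2 below 0.012 m and distance between cap_3 and seat_3 below 0.012 m); the robot touches nothing.
It fails at once if two canisters are open at once (each cap more than 30 mm from its seat) ((distance between cap_1 and seat_1 above 0.03 m and distance between cap_0 and seat_0 above 0.03 m) or (distance between cap_2 and seat_2 above 0.03 m and distance between cap_0 and seat_0 above 0.03 m) or (distance between cap_2 and seat_2 above 0.03 m and distance between cap_1 and seat_1 above 0.03 m) or (distance between cap_3 and seat_3 above 0.03 m and distance between cap_0 and seat_0 above 0.03 m) or (distance between cap_3 and seat_3 above 0.03 m and distance between cap_1 and seat_1 above 0.03 m) or (distance between cap_3 and seat_3 above 0.03 m and distance between cap_2 and seat_2 above 0.03 m)).
It fails at once if the objective is tipped over (more than 0.7 rad from upright) (angle between objective's own z axis and vertical above 0.7 rad).
It fails at once if the staining jar or the Petri stack is disturbed (moved more than 40 mm or tipped over) (distance of any of coplin, petri from where it was at the start of the episode above 0.04 m or angle between any of coplin, petri's own z axis and vertical above 0.5 rad).
Of bottle_0, bottle_1, bottle_2, bottle_3, bottle_4 only 3 to 5 are there at a start; the rules pass over those that are not, and their reading is None.
At some moment in a run one of bottle_0, bottle_1, bottle_2, bottle_3, bottle_4 may be knocked a few centimetres aside while the robot is not near it.
It also fails if it takes over 210 s, if anything falls off the work surface, if the arm or the gripper's body presses on something with over 40 N, if the wrist force passes 120 N, or if a joint passes its speed limit or range.

ROBOT

A 7-joint arm with a two-finger parallel gripper is mounted at the origin on the work surface. World frame = base frame: x ahead of the robot, y to its left, z up, the work surface at z = 0. Lengths are in m, angles in rad, forces in N, time in s.
With the tool pointing down it reaches from about 0.425 to 0.875 m from the base axis. Payload 4.7 kg.
Tool frame: the origin (TCP) lies midway between the tips of the shut fingers; the grasp point (between the pads) lies 19 mm behind it; z points along the fingers, y is the line along which they close (so a half turn about z gives the same grasp; the last joint's range is limited). The gripper opens to 87 mm and grips with 3 to 60 N. Pads are 19 mm wide; open, the fingers measure 117 mm over their backs; the gripper's body (75 mm by 190 mm) begins 51 mm behind the grasp point.
Start: joints at [1.336, 0.321, -0.07, 1.45, 0.023, 1.371, -0.057], TCP at [0.16, -0.63, 0.223] pointing down, gripper open.
Joint ranges: [-2.86, 2.86], [-0.3, 2.09], [-1.38, 1.24], [0.06, 2.45], [-1.56, 4.7], [0.09, 2.05], [-2.69, 2.69]. Speed limits (rad/s): [2.57, 2.57, 3.14, 3.14, 3.14, 3.14, 3.14].

INTERFACE

Orientations are given as a rotation vector (axis times angle).
In Python, from bench import monitor, cams, workorder gives the robot as it stands.
- The arm moves only by the tool move_arm, never from a script. Its arguments are lists of equal length, an entry for each row: "slide": the shift along the tool's x, y, z in cm, a list of three; "roll": the turn about the tool's z in rad. In form: {"slide": [[dx, dy, dz], ...], "roll": [roll, ...]}. A call has 1 to 20 rows; each row is the pose to reach, as a shift and turn from the pose commanded when the call began, along the tool's axes at that moment; what a row does not reach only later rows make up. A row lasts 1/10 s, in which the tool goes at most 50 mm and 8.59 degrees, less where a joint would pass 70% of its speed; a pose out of reach is approached as far as the arm can. A call with a gripper value outside its range is refused whole. "gripper" is the finger opening in cm, from 0 to 8.7, set as the call begins (left out, the last holds). The fingers move at their own pace and stop on an object; "squeeze" is the grip in N (left out, the last holds). Time passes only in rows, so rows that repeat a pose let the fingers close. It gives the time, the measured TCP pose, the force, the opening and the grip force at its end, in the units of the state.
- monitor.get_state(): the state, without advancing time (a new reading comes with each control period).
- cams.get_image(name): name is "scene" or "top" or "wrist"; returns the picture (480x640x3 uint8, red, green, blue); there is no depth.
- cams.get_calibration(name): a dict with "mtx" (3x3 intrinsics, pixels), "R" (3x3) and "t" (3): a world point X has camera coordinates R X + t. Camera axes: x right, y down, z forward; pixel columns grow to the right and rows downward; lengths in m; the calibration is good to about 2 mm. A picture is of the moment at which its call begins: read the wrist's pose just before it. get_calibration takes no time and is no camera call; for the wrist camera it gives the pose at the moment of the call.
- workorder.close_job(): hands the job in; it is judged then, once.
The state is a dict: "time": time; "joint_positions": joint angles; "qd": joint speeds; "joint_torque": joint torques, N m; "position": TCP position; "tool_rot": TCP orientation; "ft_force": force on the tool from outside, world axes, zero at the start; "torque": the same for the moment, N m; "grip_width": opening from 0.0 (shut) to 1.0 (fully open); "grip_force": force on a finger pad.
Only numpy, scipy, OpenCV 4.12 (cv2) and the standard library are available. Lean on these libraries where they do the work, as an engineer would, in place of code of your own. Each camera call takes 0.05 s, during which the arm holds its last target. There are 200 camera calls.

## Working session

There is one attempt and no reset: what is moved stays moved. The work goes in short steps, Python scripts to look and compute and a tool call to move; the robot and the scene stay as the last step left them, time stands still between calls to the robot, and variables do not carry over. Pictures are saved under pics/ and viewed, at most 14 in all, crops included, and the job is handed in when it is done.

Besides the shell and the picture viewer there is one more tool, called after "Emit:" as name(argument=value, ...), one argument or row to a line, values as JSON. move_arm: Moves the arm, as the interface text tells. Its arguments: {"type":"object","properties":{"slide":{"type":"array","items":{"type":"array","items":{"type":"number"}}},"roll":{"type":"array","items":{"type":"number"}},"gripper":{"type":"number"},"squeeze":{"type":"number"}},"required":["slide","roll"]}

```bash
ls; mkdir -p pics; python3 - <<'E'
from bench import monitor, cams
import cv2
s=monitor.get_state();print({k:s[k] for k in('time','position','tool_rot','grip_width','ft_force')})
for n in('scene','top'):
    cv2.imwrite(f'pics/{n}0.png',cams.get_image(n)[:,:,::-1]);print(n,cams.get_calibration(n))
E
```

```text
pics
{'time': 0.0, 'position': array([ 0.15988083, -0.62943932,  0.2214434 ]), 'tool_rot': array([-3.11539368e+00, -3.89680676e-01,  5.68144282e-04]), 'grip_width': 0.9987968520502328, 'ft_force': array([-0.12948989, -0.48115447,  0.2820798 ])}
scene {'mtx': array([[566.02058142,   0.        , 323.11415769],
       [  0.        , 566.02058142, 235.39593458],
       [  0.        ,   0.        ,   1.        ]]), 'R': array([[ 0.07660538,  0.99692929,  0.01623612],
       [ 0.84512808, -0.05628318, -0.53159264],
       [-0.52904645,  0.05444446, -0.84684453]]), 't': array([-0.03387336, -0.48203696,  1.33896415])}
top {'mtx': array([[560.39967789,   0.        , 322.29123785],
       [  0.        , 560.39967789, 243.58069469],
       [  0.        ,   0.        ,   1.        ]]), 'R': array([[ 0.02059659, -0.99958149,  0.02031303],
       [-0.98395366, -0.02386784, -0.1768206 ],
       [ 0.17723143, -0.01634518, -0.98403346]]), 't': array([-0.03727202,  0.60723314,  1.18713239])}
```

View pics/top0.png

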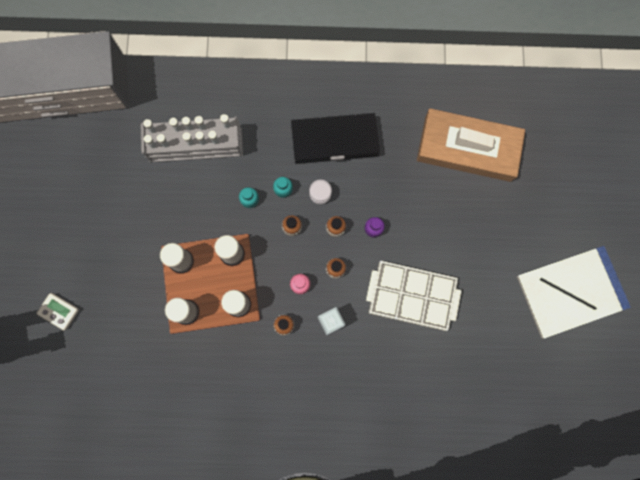

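View pics/scene0.png

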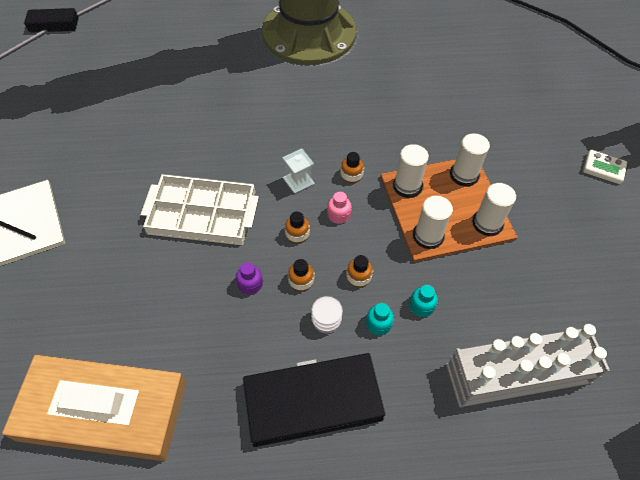

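The top view shows four amber bottles with black caps at about (292,225), (337,226), (336,267) and (284,324). The look-alikes are pink (300,284), purple (375,227) and turquoise (249,197) and (283,186). The Petri stack is at (320,191), the jar at (331,320), and the tray is centred near (413,295).

```bash
cat > h.py <<'E'
import numpy as np, cv2
from bench import monitor, cams
from scipy.spatial.transform import Rotation as Rot
def ray(cal,px,z):
    d=cal['R'].T@np.linalg.inv(cal['mtx'])@np.array([px[0],px[1],1.]); c=-cal['R'].T@cal['t']
    return (c+d*(z-c[2])/d[2])
def proj(cal,X):
    p=cal['mtx']@(cal['R']@np.asarray(X,float)+cal['t']); return p[:2]/p[2]
def blobs(mask,amin,amax=1e9):
    cs,_=cv2.findContours(mask.astype(np.uint8),cv2.RETR_EXTERNAL,cv2.CHAIN_APPROX_NONE)
    return [c for c in cs if amin<cv2.contourArea(c)<amax]
def hsv(im): return cv2.cvtColor(im,cv2.COLOR_RGB2HSV)
E
python3 - <<'E'
from h import *
big=[]
for n in('top','scene'):
    im=cv2.imread(f'pics/{n}0.png')[:,:,::-1].copy(); H=hsv(im); cal=cams.get_calibration(n)
    amb=(H[...,0]<16)&(H[...,1]>150)&(H[...,2]>60)
    print(n,'amber/wood')
    for c in blobs(amb,40):
        h=cv2.convexHull(c);(x,y),r=cv2.minEnclosingCircle(h)
        rr=cv2.minAreaRect(c)
        print(np.round([x,y,r],1),cv2.contourArea(h),np.round(ray(cal,(x,y),.02 if r<30 else .012),4),np.round(rr[2],1), np.round(rr[1],1))
    wh=(H[...,1]<60)&(H[...,2]>150)
    print('white')
    for c in blobs(wh,100):
        (x,y),w,a=cv2.minAreaRect(c)
        print(np.round([x,y,*w,a],1),np.round(ray(cal,(x,y),.104),4),np.round(ray(cal,(x,y),.026),4))
im=cv2.imread('pics/top0.png')
cv2.imwrite('pics/crop1.png',cv2.resize(im[165:345,155:385],None,fx=3.4,fy=3.3,interpolation=cv2.INTER_CUBIC))
cv2.imwrite('pics/crop2.png',cv2.resize(im[255:335,360:470],None,fx=6,fy=6,interpolation=cv2.INTER_CUBIC))
E
```

```text
top amber/wood
[283.1 324.2   8.4] 196.5 [0.4304 0.059  0.02  ] 68.2 [16.  15.4]
white
[330.9 320.3  20.1  20.1  63.4] [ 0.4377 -0.044   0.104 ] [ 0.441  -0.0467  0.026 ]
[176.5 309.5  23.   23.   90. ] [0.453  0.2762 0.104 ] [0.4573 0.2948 0.026 ]
[ 56.5 311.3  32.8  25.4  31. ] [0.4439 0.5219 0.104 ] [0.4477 0.5569 0.026 ]
[233.  301.5  23.   22.   90. ] [0.4721 0.1604 0.104 ] [0.4777 0.1713 0.026 ]
[413.2 295.4  92.6  54.2  12.8] [ 0.4931 -0.2158  0.104 ] [ 0.5001 -0.2299  0.026 ]
[569.8 292.6  68.5  87.9  70.3] [ 0.5066 -0.5478  0.104 ] [ 0.5145 -0.584   0.026 ]
[171.  254.5  23.   22.   90. ] [0.5679 0.2954 0.104 ] [0.5799 0.3153 0.026 ]
[226.  246.5  23.   22.   90. ] [0.5878 0.1808 0.104 ] [0.6011 0.1931 0.026 ]
[320. 191.  22.  20.  90.] [ 0.7144 -0.0155  0.104 ] [ 0.7361 -0.0163  0.026 ]
[472.9 140.8  52.8  22.6  12.5] [ 0.838 -0.351  0.104] [ 0.868  -0.3742  0.026 ]
[188.5 132.9  33.   95.2  86. ] [0.8385 0.2755 0.104 ] [0.8685 0.2941 0.026 ]
[375.5  51.6 527.8  20.2   1.7] [ 1.0446 -0.1345  0.104 ] [ 1.0883 -0.1432  0.026 ]
[39.  36.5 11.  78.  90. ] [1.0572 0.6248 0.104 ]
[... 805 characters left out ...]
 90. ] [0.5925 0.1788 0.104 ] [0.5395 0.2034 0.026 ]
[501.5 194.5  23.   29.   90. ] [0.5729 0.2929 0.104 ] [0.518  0.3291 0.026 ]
[ 24.2 220.2  65.   70.1  73. ] [ 0.5733 -0.4994  0.104 ] [ 0.5184 -0.543   0.026 ]
[199.1 205.3 113.2  61.2  10.4] [ 0.5619 -0.2178  0.104 ] [ 0.5059 -0.2331  0.026 ]
[298.4 179.8  19.3  25.5  64.8] [ 0.5192 -0.0503  0.104 ] [ 0.4589 -0.0487  0.026 ]
[606.2 164.9  41.4  20.6  18.4] [0.5211 0.495  0.104 ] [0.4609 0.5516 0.026 ]
[297.7 160.4  20.1  25.   63.4] [ 0.4763 -0.0492  0.104 ] [ 0.4116 -0.0475  0.026 ]
[418.3 162.3  42.1  26.1  61.1] [0.494  0.1627 0.104 ] [0.4311 0.1858 0.026 ]
[475.5 143.5  21.   27.   90. ] [0.4573 0.2736 0.104 ] [0.3907 0.3079 0.026 ]
```

View pics/crop1.png

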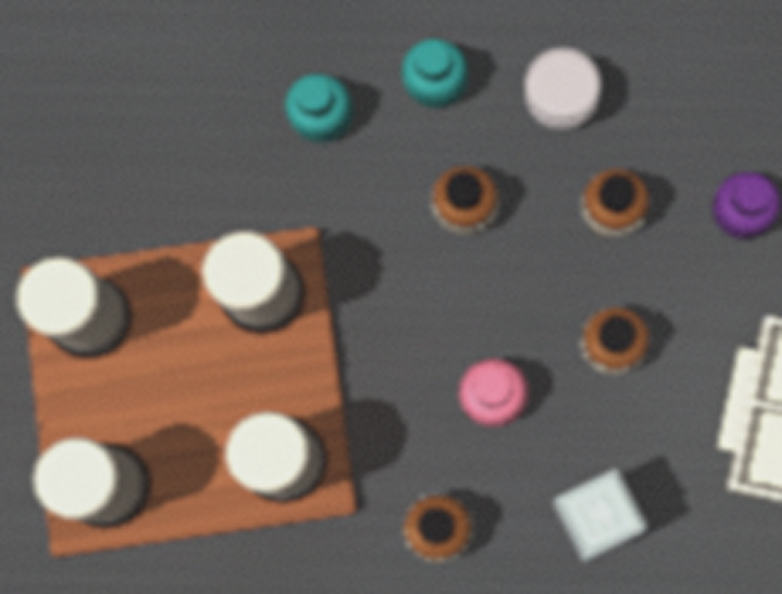

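Candidates at crop (463,195), (616,195), (616,335) and (437,527) are amber with black caps, so these four are the bottles. The pink (493,392), purple (747,203) and turquoise (318,105), (434,70) ones are the excluded look-alikes.

```bash
python3 - <<'E'
from h import *
im=cv2.imread('pics/top0.png')[:,:,::-1].copy(); cal=cams.get_calibration('top')
H=hsv(im)
amb=((H[...,0]<20)&(H[...,1]>90)&(H[...,2]>50)).astype(np.uint8)
for p in [(292,225),(337,226),(336,267),(284,324)]:
    w=im[p[1]-14:p[1]+15,p[0]-14:p[0]+15]; 
    m=cv2.circle(np.zeros(w.shape[:2],np.uint8),(14,14),9,1,-1)
    a=amb[p[1]-14:p[1]+15,p[0]-14:p[0]+15]
    dark=((w.max(2)<42)&(m>0))
    c=max(blobs(dark,5),key=cv2.contourArea); M=cv2.moments(c)
    q=(p[0]-14+M['m10']/M['m00'],p[1]-14+M['m01']/M['m00'])
    ys,xs=np.nonzero(a); (x,y),r=cv2.minEnclosingCircle(np.c_[xs,ys].astype(np.float32))
    print('cap',np.round(ray(cal,q,.056),4),cv2.contourArea(c),'body',np.round(ray(cal,(x+p[0]-14,y+p[1]-14),.02),4),round(r,1))
g=cv2.cvtColor(im,cv2.COLOR_RGB2GRAY)[255:335,360:470]
b=cv2.resize(g,None,fx=6,fy=6,interpolation=cv2.INTER_CUBIC)
th=cv2.adaptiveThreshold(b,255,cv2.ADAPTIVE_THRESH_MEAN_C,cv2.THRESH_BINARY,61,-2)
cs=[]
for c in blobs((b>0)&(th>0),2500,12000):
    (x,y),w,a=cv2.minAreaRect(c); print(np.round([x,y,*w,a]),np.round(ray(cal,((x+.5)/6-.5+360,(y+.5)/6-.5+255),.004),4))
v=cv2.cvtColor(b,cv2.COLOR_GRAY2BGR); cv2.imwrite('pics/crop2b.png',v)
E
```

```text
cap [0.654  0.0465 0.056 ] 31.0 body [0.6581 0.0476 0.02  ] 9.2
cap [ 0.6539 -0.0538  0.056 ] 36.0 body [ 0.6582 -0.0548  0.02  ] 9.5Traceback (most recent call last):
  File "<stdin>", line 10, in <module>
ValueError: max() iterable argument is empty
```

```bash
python3 - <<'E'
from h import *
im=cv2.imread('pics/top0.png')[:,:,::-1].copy(); cal=cams.get_calibration('top')
for p in [(292,225),(337,226),(336,267),(284,324)]:
    w=im[p[1]-14:p[1]+15,p[0]-14:p[0]+15].max(2).astype(int)
    m=cv2.circle(np.zeros(w.shape[:2],np.uint8),(14,14),7,1,-1)>0
    c=max(blobs((w<w[m].min()+30)&m,5),key=cv2.contourArea); M=cv2.moments(c)
    q=(p[0]-14+M['m10']/M['m00'],p[1]-14+M['m01']/M['m00'])
    print('cap',np.round(q,1),np.round(ray(cal,q,.056),4),cv2.contourArea(c),w[m].min())
g=cv2.cvtColor(im,cv2.COLOR_RGB2GRAY)[255:335,360:470]
b=cv2.resize(g,None,fx=6,fy=6,interpolation=cv2.INTER_CUBIC)
th=cv2.adaptiveThreshold(b,255,cv2.ADAPTIVE_THRESH_MEAN_C,cv2.THRESH_BINARY,151,-2)
for c in blobs((th>0),500,22000):
    (x,y),w,a=cv2.minAreaRect(c); print(np.round([x,y,*w,a]),np.round(ray(cal,((x+.5)/6-.5+360,(y+.5)/6-.5+255),.004),4))
cv2.imwrite('pics/crop2b.png',b)
E
```

```text
cap [291.2 222.7] [0.6531 0.0465 0.056 ] 56.5 34
cap [336.2 223.6] [ 0.6535 -0.0537  0.056 ] 56.0 36
cap [336.2 265.7] [ 0.559  -0.0553  0.056 ] 62.5 39
cap [283. 324.] [0.4297 0.0574 0.056 ] 56.5 39
```

View pics/crop2b.png

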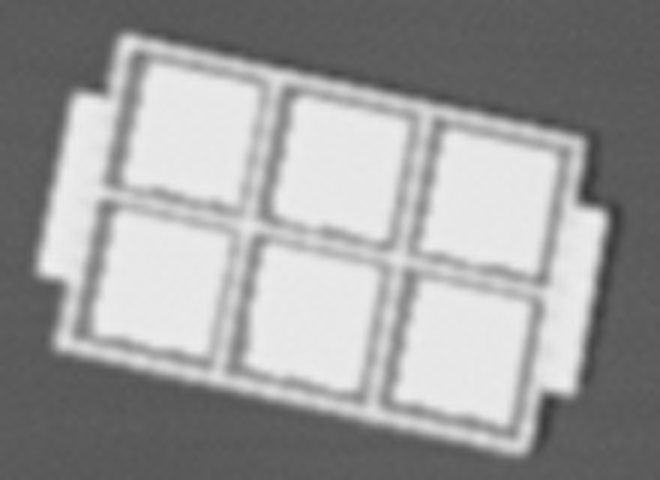

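The six cells show clearly. The outer rim corners sit at crop (120,34), (588,137), (530,456) and (58,350).

```bash
python3 - <<'E'
from h import *
cal=cams.get_calibration('top')
P=np.array([ray(cal,((x+.5)/6-.5+360,(y+.5)/6-.5+255),.026)[:2] for x,y in [(120,34),(588,137),(530,456),(58,350)]])
print(P.round(4),np.linalg.norm(P-np.roll(P,-1,0),axis=1),P.mean(0))
# long axis (tray y, pointing +y)
a=(P[0]-P[1])+(P[3]-P[2]);a/=np.linalg.norm(a); b=np.array([a[1],-a[0]])
b2=(P[0]-P[3])+(P[1]-P[2]); print('yaw deg',np.degrees(np.arctan2(-a[0],a[1])),np.degrees(np.arctan2(b2[1],b2[0])))
c=P.mean(0)
print(np.round([c+b*i*.029+a*j*.058 for i in(1,-1) for j in(1,0,-1)],4))
g=cv2.imread('pics/top0.png',0)[255:335,360:470];g=cv2.resize(g,None,fx=6,fy=6,interpolation=cv2.INTER_CUBIC)
F=[]
for c in blobs(cv2.erode((g>205).astype(np.uint8),np.ones((15,15))),3000): 
    (x,y),w,an=cv2.minAreaRect(c); F.append((x,y,*w)); print(np.round(F[-1]),ray(cal,((x+.5)/6-.5+360,(y+.5)/6-.5+255),.004).round(4))
caps=np.array([[.453,.2762],[.4721,.1604],[.5679,.2954],[.5878,.1808]]);print('board c',caps.mean(0))
E
```

```text
[[ 0.5779 -0.1544]
 [ 0.543  -0.3307]
 [ 0.424  -0.3065]
 [ 0.4591 -0.1317]] [0.1797043  0.12142134 0.17831184 0.12097427] [ 0.50099278 -0.23080222]
yaw deg -11.286507430631419 -11.15064687600953
[[ 0.5408 -0.1796]
 [ 0.5294 -0.2365]
 [ 0.5181 -0.2934]
 [ 0.4839 -0.1682]
 [ 0.4726 -0.2251]
 [ 0.4612 -0.282 ]]
[463. 351.  99. 109.] [ 0.4634 -0.2871  0.004 ]
[311. 318. 104. 111.] [ 0.4745 -0.2296  0.004 ]
[162. 283. 103. 110.] [ 0.4863 -0.1731  0.004 ]
[567. 299.  26. 164.] [ 0.4837 -0.3269  0.004 ]
[490. 202. 100. 108.] [ 0.5198 -0.2983  0.004 ]
[341. 169. 100. 107.] [ 0.5313 -0.2415  0.004 ]
[ 79. 187.  27. 166.] [ 0.522  -0.1415  0.004 ]
[193. 134. 101. 107.] [ 0.5434 -0.1849  0.004 ]
board c [0.5202 0.2282]
```

```bash
cat >> h.py <<'E'
def plan(wps,yaw=None):
    """wps: (x,y,z,rows) world TCP; yaw: world angle (deg) of the tool x axis (mod 180)."""
    s=monitor.get_state(); R=Rot.from_rotvec(s['tool_rot']).as_matrix(); p=np.array(s['position'])
    y0=np.degrees(np.arctan2(R[1,0],R[0,0])); d=0 if yaw is None else (yaw-y0+90)%180-90
    N=sum(w[3] for w in wps); S=[];r=[];q=p;k=0
    for x,y,z,n in wps:
        t=np.array([x,y,z])
        for i in range(n):
            k+=1; X=q+(t-q)*(i+1)/n
            S.append([round(float(v),1) for v in R.T@(X-p)*100]); r.append(round(-np.radians(d)*min(1,k/max(1,N-2)),2))
        q=t
    print('t',round(s['time'],2),'p',p.round(4),'yaw',round(y0,1)); print('{"slide":',S,', "roll":',r,'}',len(S))
E
python3 - <<'E'
from h import *
plan([(.35,-.45,.22,7),(.47,-.2,.22,6),(.48,.08,.22,7)],9.6)
E
```

```text
t 0.1 p [ 0.1599 -0.6295  0.2216] yaw 14.3
{"slide": [[3.3, -1.8, 0.0], [6.5, -3.6, 0.1], [9.8, -5.5, 0.1], [13.1, -7.3, 0.1], [16.3, -9.1, 0.1], [19.6, -10.9, 0.2], [22.8, -12.7, 0.2], [25.8, -16.3, 0.2], [28.8, -19.8, 0.2], [31.7, -23.4, 0.2], [34.7, -26.9, 0.2], [37.7, -30.4, 0.2], [40.6, -34.0, 0.2], [41.8, -37.8, 0.2], [42.9, -41.7, 0.2], [44.0, -45.5, 0.2], [45.1, -49.4, 0.2], [46.2, -53.2, 0.2], [47.4, -57.0, 0.3], [48.5, -60.9, 0.3]] , "roll": [np.float64(0.0), np.float64(0.01), np.float64(0.01), np.float64(0.02), np.float64(0.02), np.float64(0.03), np.float64(0.03), np.float64(0.04), np.float64(0.04), np.float64(0.05), np.float64(0.05), np.float64(0.05), np.float64(0.06), np.float64(0.06), np.float64(0.07), np.float64(0.07), np.float64(0.08), np.float64(0.08), np.float64(0.08), np.float64(0.08)] } 20
```

Emit:
move_arm(
  slide=[
    [3.3,-1.8,0],
    [6.5,-3.6,0],
    [9.8,-5.5,0],
    [13.1,-7.3,0],
    [16.3,-9.1,0],
    [19.6,-10.9,0],
    [22.8,-12.7,0],
    [25.8,-16.3,0],
    [28.8,-19.8,0],
    [31.7,-23.4,0],
    [34.7,-26.9,0],
    [37.7,-30.4,0],
    [40.6,-34,0],
    [41.8,-37.8,0],
    [42.9,-41.7,0],
    [44,-45.5,0],
    [45.1,-49.4,0],
    [46.2,-53.2,0],
    [47.4,-57,0],
    [48.5,-60.9,0],
  ],
  roll=[0,0.01,0.01,0.02,0.02,0.03,0.03,0.04,0.04,0.05,0.05,0.05,0.06,0.06,0.07,0.07,0.08,0.08,0.08,0.08],
  gripper=8.7,
)

```text
time: 2.1
position: [0.4798, 0.081, 0.2224]
tool_rot: [3.13, 0.264, -0.0]
ft_force: [0.9, 0.0, 0.1]
grip_width: 1.003
grip_force: 0.0
```

```bash
sed -i 's/round(-np.radians/round(float(-np.radians/; s/N-2)),2))$/N-2))),2))/' h.py; python3 - <<'E'
from h import *
plan([(.472,.160,.2,4),(.472,.160,.07,10),(.472,.16,.07,2)],9.6)
E
```

```text
t 2.1 p [0.4798 0.081  0.2224] yaw 9.6
{"slide": [[0.1, -2.0, 0.6], [0.3, -4.0, 1.1], [0.4, -5.9, 1.7], [0.6, -7.9, 2.2], [0.6, -7.9, 3.5], [0.6, -7.9, 4.8], [0.6, -7.9, 6.1], [0.6, -7.9, 7.4], [0.6, -7.9, 8.7], [0.6, -7.9, 10.0], [0.6, -7.9, 11.3], [0.6, -7.9, 12.6], [0.6, -7.9, 13.9], [0.6, -7.9, 15.2], [0.6, -7.9, 15.2], [0.6, -7.9, 15.2]] , "roll": [0.0, 0.0, 0.0, 0.0, 0.0, 0.0, 0.0, 0.0, 0.0, 0.0, 0.0, 0.0, 0.0, 0.0, 0.0, 0.0] } 16
```

Emit:
move_arm(
  slide=[
    [0.1,-2,0.6],
    [0.3,-4,1.1],
    [0.4,-5.9,1.7],
    [0.6,-7.9,2.2],
    [0.6,-7.9,3.5],
    [0.6,-7.9,4.8],
    [0.6,-7.9,6.1],
    [0.6,-7.9,7.4],
    [0.6,-7.9,8.7],
    [0.6,-7.9,10],
    [0.6,-7.9,11.3],
    [0.6,-7.9,12.6],
    [0.6,-7.9,13.9],
    [0.6,-7.9,15.2],
    [0.6,-7.9,15.2],
    [0.6,-7.9,15.2],
  ],
  roll=[0,0,0,0,0,0,0,0,0,0,0,0,0,0,0,0],
)

```text
time: 3.7
position: [0.4727, 0.1587, 0.0703]
tool_rot: [-3.13, -0.265, 0.001]
ft_force: [0.2, 0.1, 0.2]
grip_width: 0.993
grip_force: 0.0
```

Emit:
move_arm(
  slide=[
    [0,0,0],
    [0,0,0],
    [0,0,0],
    [0,0,0],
    [0,0,0],
    [0,0,0],
    [0,0,0],
    [0,0,0],
  ],
  roll=[0,0,0,0,0,0,0,0],
  gripper=4.0,
  squeeze=15,
)

```text
time: 4.5
position: [0.4729, 0.1585, 0.0706]
tool_rot: [3.13, 0.265, 0.0]
ft_force: [0.2, -1.3, 1.6]
grip_width: 0.589
grip_force: 15.0
```

Emit:
move_arm(
  slide=[
    [0,0,-0.5],
    [0,0,-1.5],
    [0,0,-2.5],
    [0,0,-3.5],
    [0,0,-4.5],
    [0,0,-5.5],
    [0,0,-6.5],
    [0,0,-7.5],
    [0,0,-8.5],
    [0,0,-9.5],
    [0,0,-10.5],
    [0,0,-11.5],
    [0,0,-12],
    [0,0,-12],
  ],
  roll=[0,0,0,0,0,0,0,0,0,0,0,0,0,0],
)

```text
time: 5.9
position: [0.4733, 0.1587, 0.1914]
tool_rot: [3.13, 0.265, 0.002]
ft_force: [-0.0, 0.4, -0.5]
grip_width: 0.589
grip_force: 15.0
```

```bash
python3 - <<'E'
from h import *
im=cams.get_image('scene')[:,:,::-1]; cv2.imwrite('pics/s1.png',cv2.resize(im[20:270,340:560],None,fx=2.2,fy=2.2,interpolation=cv2.INTER_CUBIC))
E
```

```text
(no output)
```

View pics/s1.png

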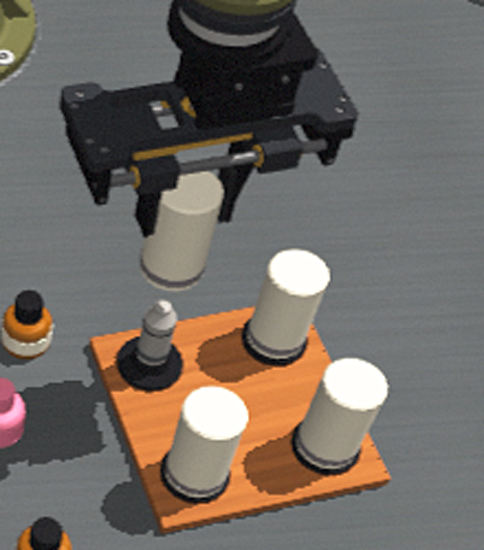

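The scene crop shows the objective upright on the opened base at (157,335), with the cap held clear above it. The first canister was the right one.

```bash
python3 - <<'E'
from h import *
plan([(.520,.228,.19,5),(.520,.228,.08,8),(.520,.228,.066,4),(.52,.228,.066,2)])
E
```

```text
t 5.95 p [0.4729 0.1585 0.1907] yaw 9.7
{"slide": [[1.2, -1.2, 0.0], [2.3, -2.4, 0.0], [3.5, -3.6, 0.0], [4.6, -4.8, 0.1], [5.8, -6.1, 0.1], [5.8, -6.1, 1.4], [5.8, -6.1, 2.8], [5.8, -6.1, 4.2], [5.8, -6.1, 5.6], [5.8, -6.1, 6.9], [5.8, -6.1, 8.3], [5.8, -6.1, 9.7], [5.8, -6.1, 11.1], [5.8, -6.1, 11.4], [5.8, -6.1, 11.8], [5.8, -6.1, 12.1], [5.8, -6.1, 12.5], [5.8, -6.1, 12.5], [5.8, -6.1, 12.5]] , "roll": [-0.0, -0.0, -0.0, -0.0, -0.0, -0.0, -0.0, -0.0, -0.0, -0.0, -0.0, -0.0, -0.0, -0.0, -0.0, -0.0, -0.0, -0.0, -0.0] } 19
```

Emit:
move_arm(
  slide=[
    [1.2,-1.2,0],
    [2.3,-2.4,0],
    [3.5,-3.6,0],
    [4.6,-4.8,0],
    [5.8,-6.1,0],
    [5.8,-6.1,1.4],
    [5.8,-6.1,2.8],
    [5.8,-6.1,4.2],
    [5.8,-6.1,5.6],
    [5.8,-6.1,6.9],
    [5.8,-6.1,8.3],
    [5.8,-6.1,9.7],
    [5.8,-6.1,11.1],
    [5.8,-6.1,11.4],
    [5.8,-6.1,11.8],
    [5.8,-6.1,12.1],
    [5.8,-6.1,12.5],
    [5.8,-6.1,12.5],
    [5.8,-6.1,12.5],
  ],
  roll=[0,0,0,0,0,0,0,0,0,0,0,0,0,0,0,0,0,0,0],
)

```text
time: 7.85
position: [0.5198, 0.2285, 0.0657]
tool_rot: [3.13, 0.265, 0.0]
ft_force: [0.9, -0.4, -0.3]
grip_width: 0.586
grip_force: 15.0
```

Emit:
move_arm(
  slide=[
    [0,0,0],
    [0,0,0],
    [0,0,0],
    [0,0,0],
    [0,0,0],
    [0,0,-1.5],
    [0,0,-3],
    [0,0,-5],
    [0,0,-7],
    [0,0,-9],
    [0,0,-11],
    [0,0,-11.5],
    [0,0,-11.5],
  ],
  roll=[0,0,0,0,0,0,0,0,0,0,0,0,0],
  gripper=6.6,
)

```text
time: 9.15
position: [0.5204, 0.2289, 0.1821]
tool_rot: [-3.13, -0.265, -0.005]
ft_force: [-0.1, -1.2, -0.2]
grip_width: 0.758
grip_force: 0.0
```

```bash
python3 - <<'E'
from h import *
im=cams.get_image('scene'); cal=cams.get_calibration('scene')
# objective: predicted axis pixels and grey mask
print('pred tip at cap centre',proj(cal,(.473,.1585,.093)),proj(cal,(.473,.1585,.028)))
cv2.imwrite('pics/s2.png',cv2.resize(im[100:270,360:530,::-1],None,fx=3.5,fy=3.5,interpolation=cv2.INTER_CUBIC))
plan([(.473,.1585,.18,6),(.473,.1585,.056,12),(.473,.1585,.056,2)])
E
```

```text
pred tip at cap centre [413.07094459 157.2385023 ] [407.90255001 179.46206501]
t 9.2 p [0.5198 0.2284 0.1809] yaw 9.7
{"slide": [[-1.0, 1.0, 0.0], [-1.9, 2.0, 0.0], [-2.9, 3.1, 0.0], [-3.9, 4.1, 0.1], [-4.8, 5.1, 0.1], [-5.8, 6.1, 0.1], [-5.8, 6.1, 1.1], [-5.8, 6.1, 2.2], [-5.8, 6.1, 3.2], [-5.8, 6.1, 4.2], [-5.8, 6.1, 5.3], [-5.8, 6.1, 6.3], [-5.8, 6.1, 7.3], [-5.8, 6.1, 8.4], [-5.8, 6.1, 9.4], [-5.8, 6.1, 10.4], [-5.8, 6.1, 11.5], [-5.8, 6.1, 12.5], [-5.8, 6.1, 12.5], [-5.8, 6.1, 12.5]] , "roll": [-0.0, -0.0, -0.0, -0.0, -0.0, -0.0, -0.0, -0.0, -0.0, -0.0, -0.0, -0.0, -0.0, -0.0, -0.0, -0.0, -0.0, -0.0, -0.0, -0.0] } 20
```

View pics/s2.png

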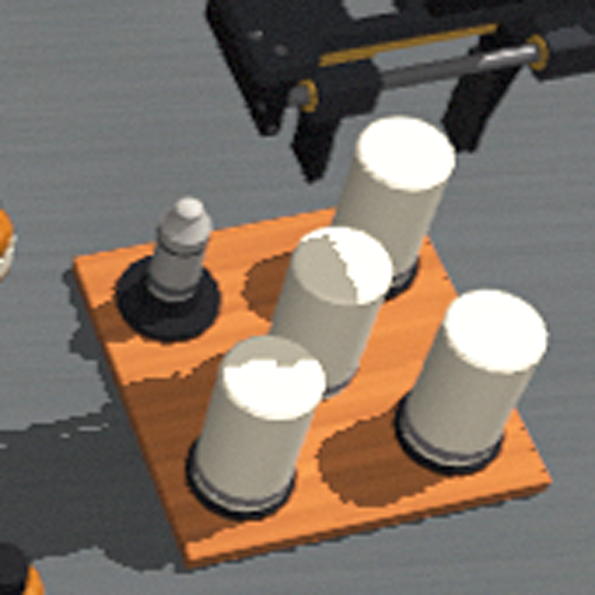

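The cap stands in the board's middle at crop (335,310). The objective tip is at (190,203) in the crop, within about 1 px of its predicted place.

Emit:
move_arm(
  slide=[
    [-1,1,0],
    [-1.9,2,0],
    [-2.9,3.1,0],
    [-3.9,4.1,0],
    [-4.8,5.1,0],
    [-5.8,6.1,0.1],
    [-5.8,6.1,1.1],
    [-5.8,6.1,2.2],
    [-5.8,6.1,3.2],
    [-5.8,6.1,4.2],
    [-5.8,6.1,5.3],
    [-5.8,6.1,6.3],
    [-5.8,6.1,7.3],
    [-5.8,6.1,8.4],
    [-5.8,6.1,9.4],
    [-5.8,6.1,10.4],
    [-5.8,6.1,11.5],
    [-5.8,6.1,12.5],
    [-5.8,6.1,12.5],
    [-5.8,6.1,12.5],
  ],
  roll=[0,0,0,0,0,0,0,0,0,0,0,0,0,0,0,0,0,0,0,0],
)

```text
time: 11.2
position: [0.4727, 0.1587, 0.0554]
tool_rot: [-3.13, -0.265, 0.001]
ft_force: [-0.0, 0.5, -0.6]
grip_width: 0.761
grip_force: 0.0
```

Emit:
move_arm(
  slide=[
    [0,0,0],
    [0,0,0],
    [0,0,0],
    [0,0,0],
    [0,0,0],
    [0,0,0],
    [0,0,0],
    [0,0,0],
    [0,0,0],
    [0,0,-0.5],
    [0,0,-1],
    [0,0,-1],
  ],
  roll=[0,0,0,0,0,0,0,0,0,0,0,0],
  gripper=1.5,
  squeeze=20,
)

```text
time: 12.4
position: [0.4733, 0.1587, 0.0663]
tool_rot: [3.13, 0.265, 0.002]
ft_force: [-1.0, 0.4, -0.6]
grip_width: 0.299
grip_force: 20.0
```

```bash
python3 - <<'E'
from h import *
plan([(.473,.159,.18,4),(.48,-.02,.18,7),(.461,-.282,.18,9)],-11.2)
E
```

```text
t 12.4 p [0.4733 0.1587 0.0663] yaw 9.7
{"slide": [[-0.0, -0.0, -2.8], [-0.0, -0.0, -5.7], [-0.0, -0.0, -8.5], [-0.0, -0.0, -11.4], [-0.3, 2.5, -11.4], [-0.7, 5.0, -11.4], [-1.0, 7.6, -11.4], [-1.3, 10.1, -11.4], [-1.7, 12.7, -11.4], [-2.0, 15.2, -11.4], [-2.3, 17.7, -11.4], [-3.0, 20.6, -11.4], [-3.7, 23.4, -11.4], [-4.4, 26.2, -11.4], [-5.1, 29.1, -11.4], [-5.8, 31.9, -11.4], [-6.5, 34.7, -11.4], [-7.2, 37.6, -11.4], [-7.9, 40.4, -11.4], [-8.6, 43.2, -11.4]] , "roll": [0.02, 0.04, 0.06, 0.08, 0.1, 0.12, 0.14, 0.16, 0.18, 0.2, 0.22, 0.24, 0.26, 0.28, 0.3, 0.32, 0.34, 0.36, 0.36, 0.36] } 20
```

Emit:
move_arm(
  slide=[
    [0,0,-2],
    [0,0,-5],
    [0,0,-8],
    [0,0,-11.4],
    [-0.3,2.5,-11.4],
    [-0.7,5,-11.4],
    [-1,7.6,-11.4],
    [-1.3,10.1,-11.4],
    [-1.7,12.7,-11.4],
    [-2,15.2,-11.4],
    [-2.3,17.7,-11.4],
    [-3,20.6,-11.4],
    [-3.7,23.4,-11.4],
    [-4.4,26.2,-11.4],
    [-5.1,29.1,-11.4],
    [-5.8,31.9,-11.4],
    [-6.5,34.7,-11.4],
    [-7.2,37.6,-11.4],
    [-7.9,40.4,-11.4],
    [-8.6,43.2,-11.4],
  ],
  roll=[0,0,0.02,0.05,0.08,0.11,0.14,0.16,0.18,0.2,0.22,0.24,0.26,0.28,0.3,0.32,0.34,0.36,0.36,0.36],
)

```text
time: 14.4
position: [0.4603, -0.2839, 0.1794]
tool_rot: [3.127, -0.301, -0.0]
ft_force: [0.8, 0.1, -1.1]
grip_width: 0.306
grip_force: 20.0
```

```bash
python3 - <<'E'
from h import *
im=cams.get_image('top'); cv2.imwrite('pics/t3.png',im[:,:,::-1])
im=cams.get_image('wrist'); cv2.imwrite('pics/w3.png',im[:,:,::-1])
plan([(.461,-.282,.06,10),(.461,-.282,.0325,7),(.461,-.282,.0325,2)],-11.2)
E
```

```text
t 14.5 p [ 0.4588 -0.2878  0.1791] yaw -11.4
{"slide": [[0.0, -0.1, 1.2], [0.0, -0.1, 2.4], [0.0, -0.2, 3.6], [0.0, -0.3, 4.8], [0.1, -0.3, 6.0], [0.1, -0.4, 7.1], [0.1, -0.4, 8.3], [0.1, -0.5, 9.5], [0.1, -0.6, 10.7], [0.1, -0.6, 11.9], [0.1, -0.6, 12.3], [0.1, -0.6, 12.7], [0.1, -0.6, 13.1], [0.1, -0.6, 13.5], [0.1, -0.6, 13.9], [0.1, -0.6, 14.3], [0.1, -0.6, 14.7], [0.1, -0.6, 14.7], [0.1, -0.6, 14.7]] , "roll": [-0.0, -0.0, -0.0, -0.0, -0.0, -0.0, -0.0, -0.0, -0.0, -0.0, -0.0, -0.0, -0.0, -0.0, -0.0, -0.0, -0.0, -0.0, -0.0] } 19
```

View pics/w3.png

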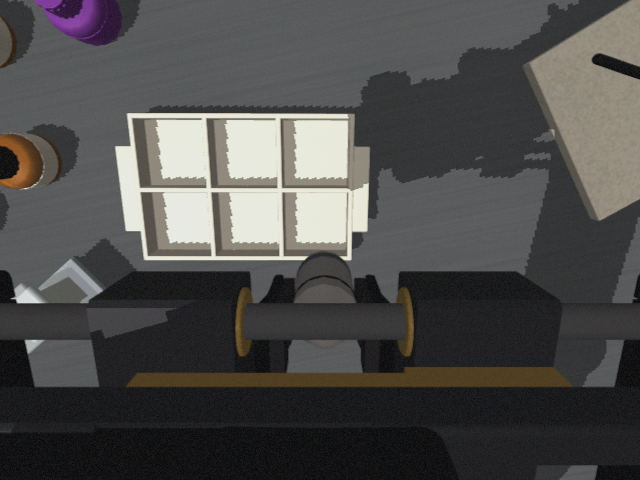

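The wrist view shows the empty tray square to the tool, with rim corners near (128,113), (354,113), (351,259) and (147,259), and the objective in the grip at (325,285). The last reading was still settling, so I'll re-measure the tray with the wrist camera.

```bash
python3 - <<'E'
from h import *
print(monitor.get_state()['position'])
cal=cams.get_calibration('wrist'); im=cams.get_image('wrist'); print(monitor.get_state()['position'])
cv2.imwrite('pics/w4.png',im[:,:,::-1])
m=im.min(2)>120
# inner wall crossing: divider lines from old pixels, z .026
H=hsv(im); g=cv2.cvtColor(im,cv2.COLOR_RGB2GRAY)
c=max(blobs((g>90)&(H[...,1]<50)&(np.arange(640)[None]<375)&(np.arange(640)[None]>110)&(np.arange(480)[:,None]<265),3000),key=cv2.contourArea)
print(cv2.boundingRect(c))
P=np.array([ray(cal,p,.026)[:2] for p in [(128,113),(354,113),(351.5,259.5),(147,259.5)]])
print(P.round(4),np.linalg.norm(P-np.roll(P,-1,0),axis=1))
d=P[1]-P[0];print(np.degrees(np.arctan2(d[0],-d[1])))
E
```

```text
[ 0.45877078 -0.28784141  0.179066  ]
[ 0.4595678  -0.28484124  0.17904642]
(111, 0, 264, 265)
[[ 0.5777 -0.1569]
 [ 0.5428 -0.3295]
 [ 0.4258 -0.306 ]
 [ 0.4606 -0.1344]] [0.17609823 0.11931999 0.17504301 0.11912775]
-11.413937015141487
```

Wrist and top views agree on the tray to 1 mm, so I'll go straight down from the commanded pose.

Emit:
move_arm(
  slide=[
    [0,0,1.2],
    [0,0,2.4],
    [0,0,3.6],
    [0,0,4.8],
    [0,0,6],
    [0,0,7.1],
    [0,0,8.3],
    [0,0,9.5],
    [0,0,10.7],
    [0,0,11.9],
    [0,0,12.3],
    [0,0,12.7],
    [0,0,13.1],
    [0,0,13.5],
    [0,0,13.9],
    [0,0,14.3],
    [0,0,14.7],
    [0,0,14.7],
    [0,0,14.7],
  ],
  roll=[0,0,0,0,0,0,0,0,0,0,0,0,0,0,0,0,0,0,0],
)

```text
time: 16.45
position: [0.4606, -0.2817, 0.0325]
tool_rot: [3.127, -0.3, -0.0]
ft_force: [-0.1, -0.1, -2.2]
grip_width: 0.306
grip_force: 20.0
```

Emit:
move_arm(
  slide=[
    [0,0,0],
    [0,0,0],
    [0,0,0],
    [0,0,0],
    [0,0,0],
    [0,0,-1],
    [0,0,-2.5],
    [0,0,-4],
    [0,0,-6],
    [0,0,-8],
    [0,0,-10],
    [0,0,-12],
    [0,0,-14],
    [0,0,-15],
    [0,0,-15],
    [0,0,-15],
  ],
  roll=[0,0,0,0,0,0,0,0,0,0,0,0,0,0,0,0],
  gripper=5.5,
)

```text
time: 18.05
position: [0.4603, -0.2817, 0.1824]
tool_rot: [3.127, -0.3, -0.0]
ft_force: [-0.2, 0.9, -0.6]
grip_width: 0.636
grip_force: 0.0
```

```bash
python3 - <<'E'
from h import *
im=cams.get_image('scene')[:,:,::-1]; cv2.imwrite('pics/s5.png',im)
cal=cams.get_calibration('scene')
print('pred obj tip/base',proj(cal,(.461,-.282,.069)),proj(cal,(.461,-.282,.004)))
plan([(.48,-.02,.183,9),(.52,.228,.183,9),(.52,.228,.183,2)],9.6)
E
```

```text
pred obj tip/base [168.7233375  172.63528099] [176.06407456 194.01589236]
t 18.1 p [ 0.46   -0.2815  0.1818] yaw -11.0
{"slide": [[-0.3, -2.9, -0.0], [-0.7, -5.8, -0.0], [-1.0, -8.7, -0.0], [-1.3, -11.6, -0.0], [-1.7, -14.5, -0.1], [-2.0, -17.4, -0.1], [-2.3, -20.3, -0.1], [-2.7, -23.2, -0.1], [-3.0, -26.1, -0.1], [-3.1, -28.8, -0.1], [-3.2, -31.6, -0.1], [-3.3, -34.4, -0.1], [-3.4, -37.2, -0.1], [-3.4, -40.0, -0.1], [-3.5, -42.8, -0.1], [-3.6, -45.6, -0.1], [-3.7, -48.4, -0.1], [-3.8, -51.2, -0.1], [-3.8, -51.2, -0.1], [-3.8, -51.2, -0.1]] , "roll": [-0.02, -0.04, -0.06, -0.08, -0.1, -0.12, -0.14, -0.16, -0.18, -0.2, -0.22, -0.24, -0.26, -0.28, -0.3, -0.32, -0.34, -0.36, -0.36, -0.36] } 20
```

View pics/s5.png

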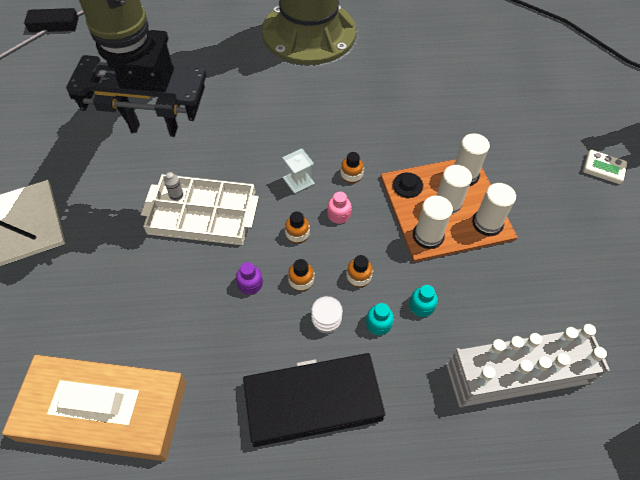

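The objective stands upright in the cell at (172,185), the open base is at (407,185) and the cap is in the board's middle at (453,188). Next I put the cap back.

Emit:
move_arm(
  slide=[
    [-0.3,-2.9,0],
    [-0.7,-5.8,0],
    [-1,-8.7,0],
    [-1.3,-11.6,0],
    [-1.7,-14.5,0],
    [-2,-17.4,0],
    [-2.3,-20.3,0],
    [-2.7,-23.2,0],
    [-3,-26.1,0],
    [-3.1,-28.8,0],
    [-3.2,-31.6,0],
    [-3.3,-34.4,0],
    [-3.4,-37.2,0],
    [-3.4,-40,0],
    [-3.5,-42.8,0],
    [-3.6,-45.6,0],
    [-3.7,-48.4,0],
    [-3.8,-51.2,0],
    [-3.8,-51.2,0],
    [-3.8,-51.2,0],
  ],
  roll=[-0.02,-0.04,-0.06,-0.08,-0.1,-0.12,-0.14,-0.16,-0.18,-0.2,-0.22,-0.24,-0.26,-0.28,-0.3,-0.32,-0.34,-0.36,-0.36,-0.36],
  gripper=7.5,
)

```text
time: 20.1
position: [0.5192, 0.2299, 0.1824]
tool_rot: [3.13, 0.27, -0.001]
ft_force: [0.0, -0.2, 0.0]
grip_width: 0.861
grip_force: 0.0
```

```bash
python3 - <<'E'
from h import *
import time
cams.get_image('top');cams.get_image('top')
plan([(.5198,.2285,.0657,12),(.5198,.2285,.0657,2)],9.6)
E
```

```text
t 20.2 p [0.5201 0.2276 0.1823] yaw 9.7
{"slide": [[-0.0, -0.0, 1.0], [-0.0, -0.0, 1.9], [-0.0, -0.0, 2.9], [-0.0, -0.0, 3.9], [-0.0, -0.0, 4.9], [-0.0, -0.1, 5.8], [-0.0, -0.1, 6.8], [-0.0, -0.1, 7.8], [-0.0, -0.1, 8.7], [-0.0, -0.1, 9.7], [-0.0, -0.1, 10.7], [-0.0, -0.1, 11.7], [-0.0, -0.1, 11.7], [-0.0, -0.1, 11.7]] , "roll": [0.0, 0.0, 0.0, 0.0, 0.0, 0.0, 0.0, 0.0, 0.0, 0.0, 0.0, 0.0, 0.0, 0.0] } 14
```

Emit:
move_arm(
  slide=[
    [0,0,1],
    [0,0,1.9],
    [0,0,2.9],
    [0,0,3.9],
    [0,0,4.9],
    [0,0,5.8],
    [0,0,6.8],
    [0,0,7.8],
    [0,0,8.7],
    [0,0,9.7],
    [0,0,10.7],
    [0,0,11.7],
    [0,0,11.7],
    [0,0,11.7],
  ],
  roll=[0,0,0,0,0,0,0,0,0,0,0,0,0,0],
)

```text
time: 21.6
position: [0.5205, 0.2282, 0.0653]
tool_rot: [-3.13, -0.265, 0.001]
ft_force: [0.5, -0.6, -0.4]
grip_width: 0.864
grip_force: 0.0
```

Emit:
move_arm(
  slide=[
    [0,0,0],
    [0,0,0],
    [0,0,0],
    [0,0,0],
    [0,0,0],
    [0,0,0],
    [0,0,-0.5],
    [0,0,-2],
    [0,0,-4],
    [0,0,-6],
    [0,0,-8],
    [0,0,-8],
    [0,0,-8],
  ],
  roll=[0,0,0,0,0,0,0,0,0,0,0,0,0],
  gripper=4,
  squeeze=15,
)

```text
time: 22.9
position: [0.5208, 0.2282, 0.1462]
tool_rot: [3.13, 0.265, 0.002]
ft_force: [-0.1, -0.9, -0.7]
grip_width: 0.589
grip_force: 15.0
```

```bash
python3 - <<'E'
from h import *
plan([(.473,.1585,.146,6),(.473,.1585,.09,7),(.473,.1585,.072,5),(.473,.1585,.072,2)],9.6)
E
```

```text
t 22.9 p [0.5208 0.2282 0.1462] yaw 9.7
{"slide": [[-1.0, 1.0, 0.0], [-2.0, 2.0, 0.0], [-2.9, 3.0, 0.0], [-3.9, 4.0, 0.0], [-4.9, 5.1, 0.0], [-5.9, 6.1, 0.0], [-5.9, 6.1, 0.8], [-5.9, 6.1, 1.6], [-5.9, 6.1, 2.4], [-5.9, 6.1, 3.2], [-5.9, 6.1, 4.0], [-5.9, 6.1, 4.8], [-5.9, 6.1, 5.6], [-5.9, 6.1, 6.0], [-5.9, 6.1, 6.3], [-5.9, 6.1, 6.7], [-5.9, 6.1, 7.1], [-5.9, 6.1, 7.4], [-5.9, 6.1, 7.4], [-5.9, 6.1, 7.4]] , "roll": [0.0, 0.0, 0.0, 0.0, 0.0, 0.0, 0.0, 0.0, 0.0, 0.0, 0.0, 0.0, 0.0, 0.0, 0.0, 0.0, 0.0, 0.0, 0.0, 0.0] } 20
```

Emit:
move_arm(
  slide=[
    [-1,1,0],
    [-2,2,0],
    [-2.9,3,0],
    [-3.9,4,0],
    [-4.9,5.1,0],
    [-5.9,6.1,0],
    [-5.9,6.1,0.8],
    [-5.9,6.1,1.6],
    [-5.9,6.1,2.4],
    [-5.9,6.1,3.2],
    [-5.9,6.1,4],
    [-5.9,6.1,4.8],
    [-5.9,6.1,5.6],
    [-5.9,6.1,6],
    [-5.9,6.1,6.3],
    [-5.9,6.1,6.7],
    [-5.9,6.1,7.1],
    [-5.9,6.1,7.4],
    [-5.9,6.1,7.4],
    [-5.9,6.1,7.4],
  ],
  roll=[0,0,0,0,0,0,0,0,0,0,0,0,0,0,0,0,0,0,0,0],
)

```text
time: 24.9
position: [0.4728, 0.1582, 0.0716]
tool_rot: [-3.13, -0.265, -0.001]
ft_force: [0.4, 0.8, 0.2]
grip_width: 0.589
grip_force: 15.0
```

Emit:
move_arm(
  slide=[
    [0,0,0],
    [0,0,0],
    [0,0,0],
    [0,0,0],
    [0,0,0],
    [0,0,-1.5],
    [0,0,-3],
    [0,0,-5],
    [0,0,-7],
    [0,0,-9],
    [0,0,-11],
    [0,0,-11.5],
    [0,0,-11.5],
  ],
  roll=[0,0,0,0,0,0,0,0,0,0,0,0,0],
  gripper=7.0,
)

```text
time: 26.2
position: [0.4735, 0.1583, 0.188]
tool_rot: [3.13, 0.265, 0.005]
ft_force: [-0.3, -0.5, -0.7]
grip_width: 0.806
grip_force: 0.0
```

```bash
python3 - <<'E'
from h import *
n='scene';im=cams.get_image(n);cv2.imwrite('pics/s6.png',im[:,:,::-1]);H=hsv(im);cal=cams.get_calibration(n)
for c in blobs((H[...,1]<60)&(H[...,2]>225),60):
    (x,y),w,a=cv2.minAreaRect(c)
    if x>380 and y<250: print(np.round([x,y,*w,a],1),ray(cal,(x,y),.104).round(4))
for X in [(.453,.2762,.104),(.4725,.1595,.104),(.5679,.2954,.104),(.5878,.1808,.104)]: print(proj(cal,X).round(1))
cv2.imwrite('pics/s6c.png',cv2.resize(im[120:250,370:530,::-1],None,fx=4,fy=4,interpolation=cv2.INTER_CUBIC))
plan([(.473,.1585,.186,1)])
E
```

```text
[437.3 207.3  27.6  24.   45. ] [0.5919 0.1784 0.104 ]
[501. 194.  22.  28.  90.] [0.5718 0.2923 0.104 ]
[606.5 164.7  40.5  19.3  18.4] [0.5205 0.4957 0.104 ]
[416.8 151.4  25.3  15.4  46.8] [0.4692 0.1641 0.104 ]
[476.  143.5  19.   26.   90. ] [0.4574 0.2745 0.104 ]
[476.4 141.6]
[414.5 153. ]
[502.2 192.1]
[438.2 205.2]
t 26.25 p [0.4727 0.158  0.1868] yaw 9.7
{"slide": [[0.0, -0.0, 0.1]] , "roll": [-0.0] } 1
```

View pics/s6c.png

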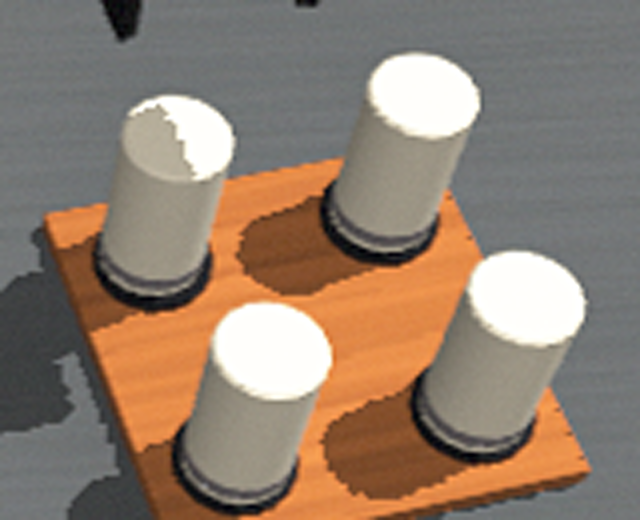

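All four caps sit concentrically on their bases in the crop, with the returned one at (165,200). On to the bottles, starting with a fresh position check.

```bash
cat >> h.py <<'E'
def bottles():
    from scipy.spatial import cKDTree
    im=cams.get_image('top'); cal=cams.get_calibration('top'); H=hsv(im)
    amb=((H[...,0]<18)&(H[...,1]>110)&(H[...,2]>60)).astype(np.uint8); amb=cv2.morphologyEx(amb,cv2.MORPH_CLOSE,np.ones((5,5),np.uint8))
    for c in blobs(amb,60,700):
        (x,y),r=cv2.minEnclosingCircle(c); p=(int(round(x)),int(round(y)))
        w=im[p[1]-14:p[1]+15,p[0]-14:p[0]+15].max(2).astype(int)
        m=cv2.circle(np.zeros(w.shape,np.uint8),(14,14),7,1,-1)>0
        k=max(blobs((w<w[m].min()+30)&m,1),key=cv2.contourArea); M=cv2.moments(k)
        q=(p[0]-14+M['m10']/M['m00'],p[1]-14+M['m01']/M['m00'])
        print('top',np.round([x,y,r],1),'cap',ray(cal,q,.056).round(4)[:2],'body',ray(cal,(x,y),.02).round(4)[:2])
    im=cams.get_image('scene'); cal=cams.get_calibration('scene'); H=hsv(im)
    for c in blobs((H[...,0]<16)&(H[...,1]>150)&(H[...,2]>60),100,900):
        (x,y),r=cv2.minEnclosingCircle(c); print('scene',np.round([x,y,r],1),ray(cal,(x,y),.02).round(4)[:2])
E
python3 - <<'E'
from h import *
bottles()
plan([(.430,.0575,.12,8),(.430,.0575,.042,7),(.430,.0575,.042,2)],-11.2)
E
```

```text
top [283.3 324.1   9.3] cap [0.4298 0.0576] body [0.4307 0.0586]
top [246.7 317.4  12.5] cap [0.4534 0.1382] body [0.4436 0.1401]
top [237.9 285.7   6.1] cap [0.5067 0.1694] body [0.5136 0.163 ]
top [335.5 266.9   9.7] cap [ 0.5587 -0.055 ] body [ 0.5613 -0.0552]
top [238.  254.5  22.4] cap [0.5775 0.1519] body [0.5844 0.166 ]
top [335.9 224.8   9.1] cap [ 0.6545 -0.0536] body [ 0.6587 -0.0546]
top [291.4 223.9   8.9] cap [0.6539 0.0468] body [0.6581 0.0475]
scene [300.5 273.   12.1] [ 0.6557 -0.0556]
scene [359.6 269.1  12. ] [0.6549 0.0466]
scene [296.8 225.   11.6] [ 0.5569 -0.0568]
scene [352.2 165.5  10.8] [0.4261 0.0576]
t 26.35 p [0.4721 0.1579 0.1858] yaw 9.7
{"slide": [[-0.7, 1.1, 0.8], [-1.5, 2.3, 1.6], [-2.2, 3.4, 2.5], [-2.9, 4.6, 3.3], [-3.6, 5.7, 4.1], [-4.4, 6.9, 4.9], [-5.1, 8.0, 5.8], [-5.8, 9.2, 6.6], [-5.8, 9.2, 7.7], [-5.8, 9.2, 8.8], [-5.8, 9.2, 9.9], [-5.8, 9.2, 11.0], [-5.8, 9.2, 12.2], [-5.8, 9.2, 13.3], [-5.8, 9.2, 14.4], [-5.8, 9.2, 14.4], [-5.8, 9.2, 14.4]] , "roll": [0.02, 0.05, 0.07, 0.1, 0.12, 0.15, 0.17, 0.19, 0.22, 0.24, 0.27, 0.29, 0.32, 0.34, 0.36, 0.36, 0.36] } 17
```

Emit:
move_arm(
  slide=[
    [-0.7,1.1,0.5],
    [-1.5,2.3,1],
    [-2.2,3.4,2],
    [-2.9,4.6,3],
    [-3.6,5.7,4.1],
    [-4.4,6.9,4.9],
    [-5.1,8,5.8],
    [-5.8,9.2,6.6],
    [-5.8,9.2,7.7],
    [-5.8,9.2,8.8],
    [-5.8,9.2,9.9],
    [-5.8,9.2,11],
    [-5.8,9.2,12.2],
    [-5.8,9.2,13.3],
    [-5.8,9.2,14.4],
    [-5.8,9.2,14.4],
    [-5.8,9.2,14.4],
  ],
  roll=[0.02,0.05,0.07,0.1,0.12,0.15,0.17,0.19,0.22,0.24,0.27,0.29,0.32,0.34,0.36,0.36,0.36],
  gripper=6.0,
)

```text
time: 28.05
position: [0.4308, 0.0574, 0.0425]
tool_rot: [-3.127, 0.3, 0.001]
ft_force: [0.6, 0.2, 0.1]
grip_width: 0.685
grip_force: 0.0
```

Emit:
move_arm(
  slide=[
    [0,0,0],
    [0,0,0],
    [0,0,0],
    [0,0,0],
    [0,0,0],
    [0,0,0],
    [0,0,0],
    [0,0,0],
    [0,0,-0.5],
    [0,0,-2],
    [0,0,-4],
    [0,0,-6],
    [0,0,-8],
    [0,0,-10],
    [0,0,-10],
    [0,0,-10],
  ],
  roll=[0,0,0,0,0,0,0,0,0,0,0,0,0,0,0,0],
  gripper=1,
  squeeze=20,
)

```text
time: 29.65
position: [0.4309, 0.0576, 0.1424]
tool_rot: [3.127, -0.3, 0.001]
ft_force: [-0.1, 0.2, -1.8]
grip_width: 0.266
grip_force: 20.0
```

```bash
python3 - <<'E'
from h import *
plan([(.47,-.02,.142,4),(.541,-.180,.142,6),(.541,-.180,.142,2)],-11.2)
E
```

```text
t 29.65 p [0.4309 0.0576 0.1424] yaw -11.0
{"slide": [[1.3, 1.7, 0.0], [2.7, 3.4, 0.0], [4.0, 5.2, 0.0], [5.3, 6.9, 0.0], [7.0, 9.3, 0.0], [8.7, 11.7, 0.0], [10.3, 14.1, 0.0], [12.0, 16.5, 0.0], [13.7, 18.8, 0.1], [15.3, 21.2, 0.1], [15.3, 21.2, 0.1], [15.3, 21.2, 0.1]] , "roll": [0.0, 0.0, 0.0, 0.0, 0.0, 0.0, 0.0, 0.0, 0.0, 0.0, 0.0, 0.0] } 12
```

Emit:
move_arm(
  slide=[
    [1.3,1.7,0],
    [2.7,3.4,0],
    [4,5.2,0],
    [5.3,6.9,0],
    [7,9.3,0],
    [8.7,11.7,0],
    [10.3,14.1,0],
    [12,16.5,0],
    [13.7,18.8,0],
    [15.3,21.2,0],
    [15.3,21.2,0],
    [15.3,21.2,0],
    [15.3,21.2,0],
  ],
  roll=[0,0,0,0,0,0,0,0,0,0,0,0,0],
)

```text
time: 30.95
position: [0.5406, -0.1791, 0.1419]
tool_rot: [-3.126, 0.299, 0.002]
ft_force: [-1.3, -0.5, -1.4]
grip_width: 0.268
grip_force: 20.0
```

```bash
python3 - <<'E'
from h import *
im=cams.get_image('wrist'); cams.get_image('top')
plan([(.541,-.180,.047,13),(.541,-.180,.047,2)])
E
```

```text
t 31.05 p [ 0.5407 -0.1787  0.1424] yaw -10.9
{"slide": [[0.0, 0.0, 0.7], [0.0, 0.0, 1.5], [0.0, 0.0, 2.2], [0.0, 0.0, 2.9], [0.0, 0.0, 3.7], [0.0, 0.1, 4.4], [0.0, 0.1, 5.1], [0.0, 0.1, 5.9], [0.0, 0.1, 6.6], [0.0, 0.1, 7.3], [0.0, 0.1, 8.1], [0.1, 0.1, 8.8], [0.1, 0.1, 9.5], [0.1, 0.1, 9.5], [0.1, 0.1, 9.5]] , "roll": [-0.0, -0.0, -0.0, -0.0, -0.0, -0.0, -0.0, -0.0, -0.0, -0.0, -0.0, -0.0, -0.0, -0.0, -0.0] } 15
```

Emit:
move_arm(
  slide=[
    [0,0.1,0.7],
    [0,0.1,1.5],
    [0,0.1,2.2],
    [0,0.1,2.9],
    [0,0.1,3.7],
    [0,0.1,4.4],
    [0,0.1,5.1],
    [0,0.1,5.9],
    [0,0.1,6.6],
    [0,0.1,7.3],
    [0,0.1,8.1],
    [0,0.1,8.8],
    [0,0.1,9.5],
    [0,0.1,9.5],
    [0,0.1,9.5],
  ],
  roll=[0,0,0,0,0,0,0,0,0,0,0,0,0,0,0],
)

```text
time: 32.55
position: [0.5407, -0.1804, 0.0474]
tool_rot: [-3.127, 0.3, 0.0]
ft_force: [-0.6, -0.9, -1.0]
grip_width: 0.269
grip_force: 20.0
```

Emit:
move_arm(
  slide=[
    [0,0,0],
    [0,0,0],
    [0,0,0],
    [0,0,0],
    [0,0,-1],
    [0,0,-2.5],
    [0,0,-4.5],
    [0,0,-6.5],
    [0,0,-8.5],
    [0,0,-9.5],
    [0,0,-9.5],
  ],
  roll=[0,0,0,0,0,0,0,0,0,0,0],
  gripper=4.2,
)

```text
time: 33.65
position: [0.5421, -0.1809, 0.145]
tool_rot: [3.126, -0.3, 0.006]
ft_force: [-0.3, -0.1, -0.3]
grip_width: 0.483
grip_force: 0.0
```

```bash
python3 - <<'E'
from h import *
bottles()
plan([(.559,-.0552,.12,6),(.559,-.0552,.042,7),(.559,-.0552,.042,2)],-11.2)
E
```

```text
top [335.9 267.    9.1] cap [ 0.559 -0.055] body [ 0.561  -0.0562]
top [335.9 225.    9.1] cap [ 0.6544 -0.0537] body [ 0.6582 -0.0544]
top [291.4 223.9   8.9] cap [0.6539 0.0468] body [0.6581 0.0474]
scene [300.5 273.   12.1] [ 0.6557 -0.0556]
scene [359.6 269.1  12. ] [0.6549 0.0467]
scene [296.9 225.5  11.4] [ 0.558  -0.0568]
scene [227.4 218.9  11.6] [ 0.5353 -0.1819]
t 33.75 p [ 0.5405 -0.1806  0.1425] yaw -11.0
{"slide": [[-0.1, -2.1, 0.4], [-0.2, -4.2, 0.7], [-0.3, -6.3, 1.1], [-0.4, -8.4, 1.5], [-0.5, -10.5, 1.9], [-0.6, -12.7, 2.2], [-0.6, -12.7, 3.4], [-0.6, -12.7, 4.5], [-0.6, -12.7, 5.6], [-0.6, -12.7, 6.7], [-0.6, -12.7, 7.8], [-0.6, -12.7, 8.9], [-0.6, -12.7, 10.0], [-0.6, -12.7, 10.0], [-0.6, -12.7, 10.0]] , "roll": [0.0, 0.0, 0.0, 0.0, 0.0, 0.0, 0.0, 0.0, 0.0, 0.0, 0.0, 0.0, 0.0, 0.0, 0.0] } 15
```

Emit:
move_arm(
  slide=[
    [-0.1,-2.1,0.4],
    [-0.2,-4.2,0.7],
    [-0.3,-6.3,1.1],
    [-0.4,-8.4,1.5],
    [-0.5,-10.5,1.9],
    [-0.6,-12.7,2.2],
    [-0.6,-12.7,3.4],
    [-0.6,-12.7,4.5],
    [-0.6,-12.7,5.6],
    [-0.6,-12.7,6.7],
    [-0.6,-12.7,7.8],
    [-0.6,-12.7,8.9],
    [-0.6,-12.7,10],
    [-0.6,-12.7,10],
    [-0.6,-12.7,10],
  ],
  roll=[0,0,0,0,0,0,0,0,0,0,0,0,0,0,0],
  gripper=5.5,
)

```text
time: 35.25
position: [0.5589, -0.0546, 0.0423]
tool_rot: [-3.127, 0.3, 0.001]
ft_force: [0.8, 0.3, -0.3]
grip_width: 0.632
grip_force: 0.0
```

Emit:
move_arm(
  slide=[
    [0,0,0],
    [0,0,0],
    [0,0,0],
    [0,0,0],
    [0,0,0],
    [0,0,0],
    [0,0,0],
    [0,0,-0.5],
    [0,0,-2],
    [0,0,-4],
    [0,0,-6],
    [0,0,-8],
    [0,0,-10],
    [0,0,-10],
    [0,0,-10],
  ],
  roll=[0,0,0,0,0,0,0,0,0,0,0,0,0,0,0],
  gripper=1,
  squeeze=20,
)

```text
time: 36.75
position: [0.5591, -0.0547, 0.143]
tool_rot: [3.127, -0.3, 0.002]
ft_force: [-0.5, 0.6, -1.9]
grip_width: 0.265
grip_force: 20.0
```

```bash
python3 - <<'E'
from h import *
plan([(.484,-.1685,.142,6),(.484,-.1685,.142,2),(.484,-.1685,.06,8),(.484,-.1685,.047,3),(.484,-.1685,.047,1)],-11.2)
E
```

```text
t 36.75 p [ 0.5591 -0.0547  0.143 ] yaw -10.9
{"slide": [[-0.9, 2.1, 0.0], [-1.7, 4.2, 0.0], [-2.6, 6.3, 0.1], [-3.5, 8.4, 0.1], [-4.3, 10.5, 0.1], [-5.2, 12.6, 0.1], [-5.2, 12.6, 0.1], [-5.2, 12.6, 0.1], [-5.2, 12.6, 1.1], [-5.2, 12.6, 2.2], [-5.2, 12.6, 3.2], [-5.2, 12.6, 4.2], [-5.2, 12.6, 5.2], [-5.2, 12.6, 6.3], [-5.2, 12.6, 7.3], [-5.2, 12.6, 8.3], [-5.2, 12.6, 8.7], [-5.2, 12.6, 9.2], [-5.2, 12.6, 9.6], [-5.2, 12.6, 9.6]] , "roll": [0.0, 0.0, 0.0, 0.0, 0.0, 0.0, 0.0, 0.0, 0.0, 0.0, 0.0, 0.0, 0.0, 0.0, 0.0, 0.0, 0.0, 0.0, 0.0, 0.0] } 20
```

Emit:
move_arm(
  slide=[
    [-0.9,2.1,0],
    [-1.7,4.2,0],
    [-2.6,6.3,0],
    [-3.5,8.4,0],
    [-4.3,10.5,0],
    [-5.2,12.6,0],
    [-5.2,12.6,0],
    [-5.2,12.6,0],
    [-5.2,12.6,1.1],
    [-5.2,12.6,2.2],
    [-5.2,12.6,3.2],
    [-5.2,12.6,4.2],
    [-5.2,12.6,5.2],
    [-5.2,12.6,6.3],
    [-5.2,12.6,7.3],
    [-5.2,12.6,8.3],
    [-5.2,12.6,8.7],
    [-5.2,12.6,9.2],
    [-5.2,12.6,9.6],
    [-5.2,12.6,9.6],
  ],
  roll=[0,0,0,0,0,0,0,0,0,0,0,0,0,0,0,0,0,0,0,0],
)

```text
time: 38.75
position: [0.4842, -0.1688, 0.0467]
tool_rot: [3.127, -0.3, 0.001]
ft_force: [-0.3, 0.4, -0.8]
grip_width: 0.262
grip_force: 20.0
```

Emit:
move_arm(
  slide=[
    [0,0,0],
    [0,0,0],
    [0,0,0],
    [0,0,0],
    [0,0,0],
    [0,0,-1],
    [0,0,-2.5],
    [0,0,-4.5],
    [0,0,-6.5],
    [0,0,-8.5],
    [0,0,-9.5],
    [0,0,-9.5],
  ],
  roll=[0,0,0,0,0,0,0,0,0,0,0,0],
  gripper=4.2,
)

```text
time: 39.95
position: [0.4853, -0.169, 0.1439]
tool_rot: [3.125, -0.3, 0.006]
ft_force: [0.2, -0.4, -0.6]
grip_width: 0.481
grip_force: 0.0
```

```bash
python3 - <<'E'
from h import *
bottles()
plan([(.654,-.0538,.12,7),(.654,-.0538,.042,7),(.654,-.0538,.042,2)],-11.2)
E
```

```text
top [335.9 225.    9.1] cap [ 0.6544 -0.0537] body [ 0.6582 -0.0544]
top [291.4 223.9   8.9] cap [0.654  0.0469] body [0.6581 0.0474]
scene [300.5 273.   12.1] [ 0.6557 -0.0556]
scene [359.6 269.1  12. ] [0.6549 0.0467]
scene [227.4 218.9  11.6] [ 0.5353 -0.1819]
scene [234.1 194.   11.3] [ 0.4799 -0.1702]
t 40.05 p [ 0.4837 -0.1685  0.1415] yaw -11.0
{"slide": [[2.1, -2.1, 0.3], [4.2, -4.1, 0.6], [6.2, -6.2, 0.9], [8.3, -8.3, 1.2], [10.4, -10.4, 1.5], [12.5, -12.4, 1.8], [14.5, -14.5, 2.1], [14.5, -14.5, 3.3], [14.5, -14.5, 4.4], [14.5, -14.5, 5.5], [14.5, -14.5, 6.6], [14.5, -14.5, 7.7], [14.5, -14.5, 8.8], [14.5, -14.5, 9.9], [14.5, -14.5, 9.9], [14.5, -14.5, 9.9]] , "roll": [0.0, 0.0, 0.0, 0.0, 0.0, 0.0, 0.0, 0.0, 0.0, 0.0, 0.0, 0.0, 0.0, 0.0, 0.0, 0.0] } 16
```

Emit:
move_arm(
  slide=[
    [2.1,-2.1,0.3],
    [4.2,-4.1,0.6],
    [6.2,-6.2,0.9],
    [8.3,-8.3,1.2],
    [10.4,-10.4,1.5],
    [12.5,-12.4,1.8],
    [14.5,-14.5,2.1],
    [14.5,-14.5,3.3],
    [14.5,-14.5,4.4],
    [14.5,-14.5,5.5],
    [14.5,-14.5,6.6],
    [14.5,-14.5,7.7],
    [14.5,-14.5,8.8],
    [14.5,-14.5,9.9],
    [14.5,-14.5,9.9],
    [14.5,-14.5,9.9],
  ],
  roll=[0,0,0,0,0,0,0,0,0,0,0,0,0,0,0,0],
  gripper=5.5,
)

```text
time: 41.65
position: [0.6538, -0.0537, 0.0424]
tool_rot: [3.127, -0.3, -0.0]
ft_force: [0.8, 0.6, -0.7]
grip_width: 0.629
grip_force: 0.0
```

Emit:
move_arm(
  slide=[
    [0,0,0],
    [0,0,0],
    [0,0,0],
    [0,0,0],
    [0,0,0],
    [0,0,0],
    [0,0,0],
    [0,0,-0.5],
    [0,0,-2],
    [0,0,-4],
    [0,0,-6],
    [0,0,-8],
    [0,0,-10],
    [0,0,-10],
    [0,0,-10],
  ],
  roll=[0,0,0,0,0,0,0,0,0,0,0,0,0,0,0],
  gripper=1,
  squeeze=20,
)

```text
time: 43.15
position: [0.654, -0.0536, 0.1431]
tool_rot: [3.127, -0.3, 0.002]
ft_force: [0.4, -0.4, -1.7]
grip_width: 0.268
grip_force: 20.0
```

```bash
python3 - <<'E'
from h import *
plan([(.518,-.294,.142,9),(.518,-.294,.142,2),(.518,-.294,.06,6),(.518,-.294,.047,3)],-11.2)
E
```

```text
t 43.15 p [ 0.654  -0.0536  0.1431] yaw -10.9
{"slide": [[-1.0, 2.9, 0.0], [-2.0, 5.8, 0.0], [-2.9, 8.7, 0.0], [-3.9, 11.6, 0.0], [-4.9, 14.5, 0.1], [-5.9, 17.5, 0.1], [-6.8, 20.4, 0.1], [-7.8, 23.3, 0.1], [-8.8, 26.2, 0.1], [-8.8, 26.2, 0.1], [-8.8, 26.2, 0.1], [-8.8, 26.2, 1.5], [-8.8, 26.2, 2.8], [-8.8, 26.2, 4.2], [-8.8, 26.2, 5.6], [-8.8, 26.2, 6.9], [-8.8, 26.2, 8.3], [-8.8, 26.2, 8.7], [-8.8, 26.2, 9.2], [-8.8, 26.2, 9.6]] , "roll": [0.0, 0.0, 0.0, 0.0, 0.0, 0.0, 0.0, 0.0, 0.0, 0.0, 0.0, 0.0, 0.0, 0.0, 0.0, 0.0, 0.0, 0.0, 0.0, 0.0] } 20
```

Emit:
move_arm(
  slide=[
    [-1,2.9,0],
    [-2,5.8,0],
    [-2.9,8.7,0],
    [-3.9,11.6,0],
    [-4.9,14.5,0],
    [-5.9,17.5,0],
    [-6.8,20.4,0],
    [-7.8,23.3,0],
    [-8.8,26.2,0],
    [-8.8,26.2,0],
    [-8.8,26.2,0],
    [-8.8,26.2,0],
    [-8.8,26.2,0],
  ],
  roll=[0,0,0,0,0,0,0,0,0,0,0,0,0],
)

```text
time: 44.45
position: [0.5183, -0.2925, 0.1422]
tool_rot: [-3.127, 0.296, 0.0]
ft_force: [-0.6, 0.3, -0.9]
grip_width: 0.267
grip_force: 20.0
```

Emit:
move_arm(
  slide=[
    [0,0,1.4],
    [0,0,2.8],
    [0,0,4.2],
    [0,0,5.6],
    [0,0,6.4],
  ],
  roll=[0,0,0,0,0],
)

```text
time: 44.95
position: [0.5166, -0.2936, 0.0761]
tool_rot: [-3.126, 0.299, 0.004]
ft_force: [-0.5, -0.5, -0.9]
grip_width: 0.265
grip_force: 20.0
```

Emit:
move_arm(
  slide=[
    [0,0,0.8],
    [0,0,1.6],
    [0,0,2.1],
    [0,0,2.6],
    [0,0,3.1],
    [0,0,3.1],
    [0,0,3.1],
  ],
  roll=[0,0,0,0,0,0,0],
)

```text
time: 45.65
position: [0.5177, -0.2943, 0.0477]
tool_rot: [3.127, -0.3, 0.0]
ft_force: [0.5, -0.6, -1.1]
grip_width: 0.264
grip_force: 20.0
```

Emit:
move_arm(
  slide=[
    [0,0,0],
    [0,0,0],
    [0,0,0],
    [0,0,0],
    [0,0,0],
    [0,0,-1],
    [0,0,-2.5],
    [0,0,-4.5],
    [0,0,-6.5],
    [0,0,-8.5],
    [0,0,-9.5],
    [0,0,-9.5],
  ],
  roll=[0,0,0,0,0,0,0,0,0,0,0,0],
  gripper=4.2,
)

```text
time: 46.85
position: [0.519, -0.2948, 0.1452]
tool_rot: [3.125, -0.3, 0.006]
ft_force: [-0.5, -0.3, 0.1]
grip_width: 0.484
grip_force: 0.0
```

```bash
python3 - <<'E'
from h import *
bottles()
plan([(.654,.0468,.13,10),(.654,.0468,.042,7),(.654,.0468,.042,3)],-11.2)
E
```

```text
top [385.6 301.4   8.8] cap [ 0.4851 -0.1666] body [ 0.4859 -0.1689]
top [390.5 277.3   8.7] cap [ 0.5397 -0.1779] body [ 0.5405 -0.1799]
top [291.4 223.9   8.8] cap [0.6539 0.0468] body [0.6583 0.0475]
scene [359.6 269.1  12. ] [0.6549 0.0467]
scene [227.4 218.9  11.6] [ 0.5353 -0.1819]
scene [163.4 213.1  11.8] [ 0.5149 -0.2984]
scene [234.1 194.   11.3] [ 0.4799 -0.1702]
t 46.95 p [ 0.5174 -0.2942  0.1424] yaw -11.0
{"slide": [[0.7, -3.6, 0.1], [1.4, -7.2, 0.2], [2.1, -10.8, 0.4], [2.8, -14.4, 0.5], [3.5, -18.0, 0.6], [4.2, -21.6, 0.7], [4.8, -25.3, 0.9], [5.5, -28.9, 1.0], [6.2, -32.5, 1.1], [6.9, -36.1, 1.2], [6.9, -36.1, 2.5], [6.9, -36.1, 3.7], [6.9, -36.1, 5.0], [6.9, -36.1, 6.3], [6.9, -36.1, 7.5], [6.9, -36.1, 8.8], [6.9, -36.1, 10.0], [6.9, -36.1, 10.0], [6.9, -36.1, 10.0], [6.9, -36.1, 10.0]] , "roll": [0.0, 0.0, 0.0, 0.0, 0.0, 0.0, 0.0, 0.0, 0.0, 0.0, 0.0, 0.0, 0.0, 0.0, 0.0, 0.0, 0.0, 0.0, 0.0, 0.0] } 20
```

Emit:
move_arm(
  slide=[
    [0.7,-3.6,0],
    [1.4,-7.2,0],
    [2.1,-10.8,0.2],
    [2.8,-14.4,0.4],
    [3.5,-18,0.6],
    [4.2,-21.6,0.7],
    [4.8,-25.3,0.9],
    [5.5,-28.9,1],
    [6.2,-32.5,1.1],
    [6.9,-36.1,1.2],
    [6.9,-36.1,2],
    [6.9,-36.1,2.7],
    [6.9,-36.1,4],
    [6.9,-36.1,5.5],
    [6.9,-36.1,7],
    [6.9,-36.1,8.5],
    [6.9,-36.1,10],
    [6.9,-36.1,10],
    [6.9,-36.1,10],
    [6.9,-36.1,10],
  ],
  roll=[0,0,0,0,0,0,0,0,0,0,0,0,0,0,0,0,0,0,0,0],
  gripper=5.5,
)

```text
time: 48.95
position: [0.6547, 0.0473, 0.0434]
tool_rot: [-3.127, 0.3, -0.002]
ft_force: [0.1, -0.5, 0.6]
grip_width: 0.631
grip_force: 0.0
```

Emit:
move_arm(
  slide=[
    [0,0,0],
    [0,0,0],
    [0,0,0],
    [0,0,0],
    [0,0,0],
    [0,0,0],
    [0,0,0],
    [0,0,-0.5],
    [0,0,-2],
    [0,0,-4],
    [0,0,-6],
    [0,0,-8],
    [0,0,-10],
    [0,0,-11],
    [0,0,-11],
  ],
  roll=[0,0,0,0,0,0,0,0,0,0,0,0,0,0,0],
  gripper=1,
  squeeze=20,
)

```text
time: 50.45
position: [0.6552, 0.0475, 0.155]
tool_rot: [-3.127, 0.3, -0.006]
ft_force: [-0.3, 1.0, -0.2]
grip_width: 0.267
grip_force: 20.0
```

```bash
python3 - <<'E'
from h import *
plan([(.5295,-.2372,.152,10),(.5295,-.2372,.152,4)],-11.2)
E
```

```text
t 50.45 p [0.6552 0.0475 0.155 ] yaw -10.9
{"slide": [[-0.7, 3.0, 0.0], [-1.4, 6.1, 0.0], [-2.1, 9.1, 0.1], [-2.8, 12.1, 0.1], [-3.5, 15.2, 0.1], [-4.2, 18.2, 0.1], [-4.9, 21.2, 0.2], [-5.5, 24.3, 0.2], [-6.2, 27.3, 0.2], [-6.9, 30.3, 0.2], [-6.9, 30.3, 0.2], [-6.9, 30.3, 0.2], [-6.9, 30.3, 0.2], [-6.9, 30.3, 0.2]] , "roll": [0.0, 0.0, 0.0, 0.0, 0.0, 0.0, 0.0, 0.0, 0.0, 0.0, 0.0, 0.0, 0.0, 0.0] } 14
```

Emit:
move_arm(
  slide=[
    [-0.7,3,0],
    [-1.4,6.1,0],
    [-2.1,9.1,0],
    [-2.8,12.1,0],
    [-3.5,15.2,0],
    [-4.2,18.2,0],
    [-4.9,21.2,0],
    [-5.5,24.3,0],
    [-6.2,27.3,0],
    [-6.9,30.3,0],
    [-6.9,30.3,0],
    [-6.9,30.3,0],
    [-6.9,30.3,0],
    [-6.9,30.3,0],
    [-6.9,30.3,0],
  ],
  roll=[0,0,0,0,0,0,0,0,0,0,0,0,0,0,0],
)

```text
time: 51.95
position: [0.5291, -0.2361, 0.1524]
tool_rot: [-3.127, 0.297, 0.0]
ft_force: [0.7, -0.1, -0.9]
grip_width: 0.264
grip_force: 20.0
```

```bash
python3 - <<'E'
from h import *
cams.get_image('top');print(monitor.get_state()['ft_force'])
plan([(.5295,-.2372,.06,8),(.5295,-.2372,.047,4),(.5295,-.2372,.047,3)],-11.2)
E
```

```text
[ 0.35617437 -0.460937   -1.40906542]
t 52.0 p [ 0.529  -0.2363  0.1525] yaw -10.9
{"slide": [[0.0, 0.0, 1.2], [0.0, 0.0, 2.3], [0.0, 0.0, 3.5], [0.0, 0.0, 4.6], [0.0, 0.1, 5.8], [0.0, 0.1, 6.9], [0.1, 0.1, 8.1], [0.1, 0.1, 9.2], [0.1, 0.1, 9.6], [0.1, 0.1, 9.9], [0.1, 0.1, 10.2], [0.1, 0.1, 10.5], [0.1, 0.1, 10.5], [0.1, 0.1, 10.5], [0.1, 0.1, 10.5]] , "roll": [0.0, 0.0, 0.0, 0.0, 0.0, 0.0, 0.0, 0.0, 0.0, 0.0, 0.01, 0.01, 0.01, 0.01, 0.01] } 15
```

Emit:
move_arm(
  slide=[
    [0,0.1,1.2],
    [0,0.1,2.3],
    [0,0.1,3.5],
    [0,0.1,4.6],
    [0,0.1,5.8],
    [0,0.1,6.9],
    [0,0.1,8.1],
    [0,0.1,9.2],
    [0,0.1,9.6],
    [0,0.1,9.9],
    [0,0.1,10.2],
    [0,0.1,10.4],
    [0,0.1,10.4],
    [0,0.1,10.4],
  ],
  roll=[0,0,0,0,0,0,0,0,0,0,0,0,0,0],
)

```text
time: 53.4
position: [0.5287, -0.2384, 0.0488]
tool_rot: [3.127, -0.3, 0.001]
ft_force: [-0.0, -1.1, -0.8]
grip_width: 0.272
grip_force: 20.0
```

Emit:
move_arm(
  slide=[
    [0,0,0],
    [0,0,0],
    [0,0,0],
    [0,0,0],
    [0,0,0],
    [0,0,-1],
    [0,0,-2.5],
    [0,0,-4.5],
    [0,0,-6.5],
    [0,0,-8.5],
    [0,0,-10.5],
    [0,0,-12.5],
    [2,-3,-12.5],
    [4,-6,-12.5],
    [6,-9,-12.5],
    [7,-12,-12.5],
    [8,-15,-12.5],
    [9,-18,-12.5],
    [9,-18,-12.5],
  ],
  roll=[0,0,0,0,0,0,0,0,0,0,0,0,0,0,0,0,0,0,0],
  gripper=4.0,
)

```text
time: 55.3
position: [0.6529, -0.0715, 0.1754]
tool_rot: [-3.124, 0.287, -0.004]
ft_force: [0.3, 0.4, 1.1]
grip_width: 0.465
grip_force: 0.0
```

```bash
python3 - <<'E'
from h import *
bottles()
im=cams.get_image('scene')[:,:,::-1]; cv2.imwrite('pics/s9.png',cv2.resize(im[90:350,110:540],None,fx=1.8,fy=1.8))
E
```

```text
top [442.  286.9   9.1] cap [ 0.5202 -0.2916] body [ 0.5215 -0.2964]
scene [229.4 222.7  11.7] [ 0.5439 -0.1782]
scene [194.6 216.1  11.6] [ 0.5253 -0.2416]
scene [163.5 213.4  11.8] [ 0.5155 -0.2982]
```

View pics/s9.png

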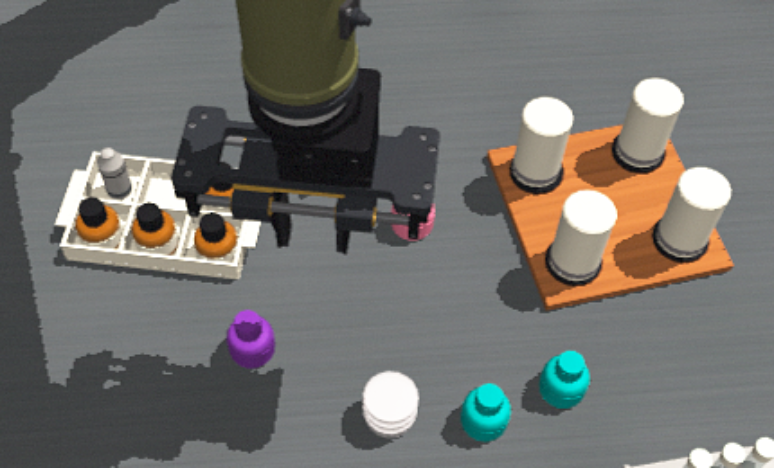

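The scene crop shows three bottles at (97,222), (153,228) and (215,238), the objective at (115,175), and all caps on. The bottle at (215,238) has shifted by about 9 mm, so I'll clear the view and re-check it.

Emit:
move_arm(
  slide=[
    [0,-4,0],
    [0,-8,0],
    [0,-12,0],
    [0,-16,0],
    [0,-20,0],
    [0,-24,0],
    [0,-27,0],
    [0,-27,0],
    [0,-27,0],
    [0,-27,0],
  ],
  roll=[0,0,0,0,0,0,0,0,0,0],
)

```text
time: 56.45
position: [0.7031, 0.183, 0.1737]
tool_rot: [3.125, -0.305, 0.001]
ft_force: [-0.5, 0.1, 0.1]
grip_width: 0.462
grip_force: 0.0
```

```bash
python3 - <<'E'
from h import *
bottles()
a=cams.get_image('scene')[:,:,::-1];b=cams.get_image('top')[:,:,::-1]; cal=cams.get_calibration('top')
A=cv2.resize(a[160:255,130:270],(700,475)); B=cv2.resize(b[250:340,360:470],(550,450),interpolation=cv2.INTER_CUBIC)
cv2.imwrite('pics/s10.png',cv2.resize(np.hstack([cv2.resize(a[160:255,135:265],(400,292),interpolation=cv2.INTER_CUBIC),cv2.resize(b[255:335,362:472],(400,292),interpolation=cv2.INTER_CUBIC)]),None,fx=1,fy=1))
for n,X in dict(A=(.541,-.18),B=(.5295,-.237),C=(.518,-.294),D=(.484,-.1685),E=(.473,-.2255)).items():
    print(n,proj(cams.get_calibration('scene'),(*X,.06)).round(1),proj(cal,(*X,.06)).round(1),proj(cams.get_calibration('scene'),(*X,.024)).round(1))
E
```

```text
top [385.6 301.4   8.8] cap [ 0.4851 -0.1669] body [ 0.4859 -0.1689]
top [441.9 286.6   9.2] cap [ 0.5203 -0.2917] body [ 0.522  -0.2961]
top [416.7 281.7   9.1] cap [ 0.5302 -0.2362] body [ 0.5319 -0.2392]
top [389.2 273.8   8.8] cap [ 0.5465 -0.1747] body [ 0.5485 -0.1771]
scene [229.4 222.7  11.7] [ 0.5439 -0.1782]
scene [194.6 216.4  11.7] [ 0.5259 -0.2414]
scene [163.5 213.4  11.8] [ 0.5155 -0.2982]
scene [234.1 194.   11.3] [ 0.4799 -0.1702]
scene [440.9 165.8  15.2] [0.4378 0.2302]
A [225.6 208.8] [393.1 274.9] [228.2 220.2]
B [193.1 205.2] [419.1 280.7] [196.6 216.7]
C [160.7 201.6] [445.1 286.6] [165.2 213.1]
D [232.5 182.6] [387.9 300.9] [234.8 194.4]
E [200.9 179.4] [414.1 306.6] [204.1 191.3]
```

View pics/s10.png

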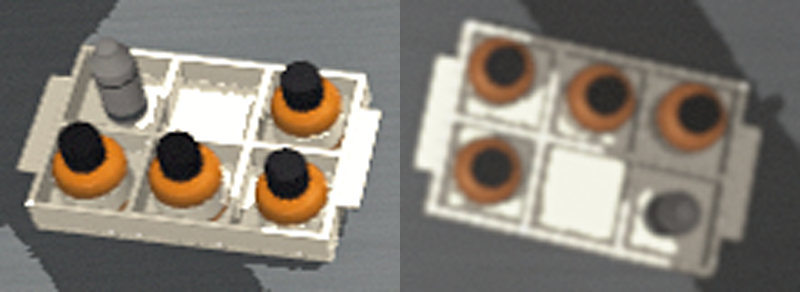

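All four bottles and the objective stand upright, one per cell. The shifted bottle is flat in its cell corner, at most about 7 mm off centre against the 12 mm limit. All caps are on, so I'm handing in.

```bash
python3 -c "
from bench import workorder; print(workorder.close_job())"
```

```text
the job is handed in; nothing more can be done
None
```

I handed in the job at about 57 s (the hand-in returned no verdict): the objective and all four amber bottles stand upright in their own tray cells, all canisters are capped, and the jar and Petri dishes were not touched; one bottle shifted about 7 mm inside its cell, within the 12 mm limit.

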